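Hang the L-shaped counter tag level

TASK

Lift the L-shaped blackboard tag out of the rack on the cafe counter and hang it on the brass peg of the counter stand, by the one hole that lets it hang level, slid fully back against the stop disc. The peg is clamped at a height nobody measured, so find it gently and do not lean on the stand; then let go of the tag and leave everything else as it is.

Things in the scene. Friction and masses are not known exactly. Their poses are not given: they have to be found in the camera images.
- sign_mid (a point): L-shaped tag: pale wooden strip 190 mm long (y), 48 high (z), 8 thick (x), four brass-ringed holes, a black panel under its +y end; all 0.08 to 0.16 kg. Starts upright in a rack slot, panel in the slot, the strip's -y end overhanging. This point: middle of its 190 x 128 mm outline, 64 mm above the panel's lower edge and 64 mm below the strip's top edge. x through the thickness, z up
- sign_panel (a point): centre of the tag's black panel, 80 mm long (y), 80 high (z), 8 thick (x), right under the strip and flush with the strip's +y end; it weighs the same as the whole strip. Axes as sign_mid; the point is +55 mm in y and -24 mm in z from sign_mid
- sign_hole1 (a point): centre of hole 1 of the L-shaped tag: a 14 mm bore through the strip along x; -48.5 mm in y and +46 mm in z from sign_mid, 18 mm below the strip's top edge
- sign_hole2 (a point): centre of hole 2 of the L-shaped tag: a 14 mm bore through the strip along x; -10.5 mm in y and +46 mm in z from sign_mid, 18 mm below the strip's top edge
- sign_hole3 (a point): centre of hole 3 of the L-shaped tag: a 14 mm bore through the strip along x; +27.5 mm in y and +46 mm in z from sign_mid, 18 mm below the strip's top edge
- sign_hole4 (a point): centre of hole 4 of the L-shaped tag: a 14 mm bore through the strip along x; +65.5 mm in y and +46 mm in z from sign_mid, 18 mm below the strip's top edge
- stand: fixed stand: round base 120 mm wide, 12 thick; post 16 mm across. Origin under the base on the post's axis, z up. A clamp on the post carries a stop disc 28 mm across (face 16 mm from the post's axis towards the stand's -x) and in its middle a 7 mm brass peg along the stand's -x, over y = 0, ending 75 mm from that axis in a flat bead, 9 mm wide, 6 long. Hung home, the tag's mid plane is 20 mm out
- stand_top (a point): top of the stand's post, on its axis, 210 mm up; axes of the stand. The clamp sits tight below it at a height that differs each time and is not reported: the peg's centre line meets the post's axis 161 to 195 mm up, and rises 1 mm in 10 towards its free end. It must be seen or felt
- rack: wooden rack, fixed, 130 x 110 mm and 40 high, with two slots 11 mm wide along its y, 38 mm to either side of its middle in x; slot floor 10 mm up, slot walls 6 mm thick up to 40 mm. One slot holds the L-shaped tag, the other a plain tag. Origin at the centre of its underside, z up
- plain_mid (a point): plain rectangular tag, to be left in its slot: 90 mm long (y), 8 thick (x), 94 high, black with a darker wooden top, no holes; this is its centre
- shaker_a: amber spice shaker jar with steel cap, 54 mm across, 105 tall; origin at the centre of its underside; to be left alone
- shaker_b: reddish-brown shaker jar with steel cap, 54 mm across, 105 tall; origin at the centre of its underside; to be left alone
- tip_jar: glass tip jar, 96 mm across, 130 tall; origin at the centre of its underside; to be left alone
- pitcher: steel milk jug with a handle, 84 mm across, 100 tall; origin at the centre of its underside; to be left alone
- cup: white coffee cup with a handle, 76 mm across, 62 tall; origin at the centre of its underside; to be left alone
- tamper: dark steel coffee tamper standing on its foot, 58 mm across, 84 tall; origin at the centre of its underside; to be left alone
There are look-alikes about, which are no part of the job. Leave any blue or red look-alike of the stand alone. There is more than one size of the rack; the one meant has the size given above.

How it is judged:
By the outcome, as a careful person would: the job done as asked, in the order asked, and still so for the second after the job is handed in, with the robot touching nothing.
It also fails if it takes over 67 s, if anything falls off the work surface, if the arm or the gripper's body presses on something with over 40 N, if the wrist force passes 120 N, or if a joint passes its speed limit or range.

ROBOT

A 6-joint arm with a two-finger parallel gripper is mounted at the origin on the work surface. World frame = base frame: x ahead of the robot, y to its left, z up, the work surface at z = 0. Lengths are in m, angles in rad, forces in N, time in s.
With the tool pointing down it reaches from about 0.3 to 1 m from the base axis. Payload 5.1 kg.
Tool frame: the origin (TCP) lies midway between the tips of the shut fingers; the grasp point (between the pads) lies arm.pinch_z behind it (arm.pinch_z is the distance from the TCP to the grasp point, in m); x points along the fingers, y is the direction in which the jaws open and shut, and the axes are right-handed (so a half turn about x gives the same grasp; the last joint's range is limited). The gripper opens to 95 mm and grips with 3 to 60 N. Pads are 20 mm wide; open, the fingers measure 119 mm over their backs; the gripper's body (75 mm by 180 mm) begins 59 mm behind the grasp point.
Start: joints at [1.197, 0.124, 1.65, -0, 1.367, -0.083], TCP at [0.186, 0.623, 0.178] pointing down, gripper open.
Joint ranges: [-2.61, 2.61], [-1.02, 2.33], [0.03, 2.71], [-1.35, 4.49], [0.32, 2.68], [-2.91, 2.91]. Speed limits (rad/s): [2.57, 2.57, 3.14, 3.14, 3.14, 3.14].

INTERFACE

Orientations are given as a rotation vector (axis times angle).
In Python, from plant import arm, get_image, camera_info, models gives the robot as it stands. The module is installed in compiled form; this text tells all that it offers.
- The arm moves only by the tool carry_out, never from a script. Its argument "targets" is a list of rows, each a list of 3 entries, a list of its own where there are three numbers: the shift along the tool's x, y, z in cm, then the turn, a rotation vector about the tool's x, y, z in degrees, then the closure, from -1 (fully open) to 1 (shut). In form: [[[tx, ty, tz], [rx, ry, rz], claw], ...]. A call has 1 to 12 rows; each row is the pose to reach, as a shift and turn from the pose measured when the call began, along the tool's axes at that moment; what a row does not reach only later rows make up. A row lasts 1/8 s, in which the tool goes at most 62.5 mm and 10.7 degrees, less where a joint would pass 70% of its speed; a pose out of reach is approached as far as the arm can. A call with a gripper value outside its range is refused whole. The fingers move at their own pace and stop on an object; "newtons" is the grip in N (left out, the last holds). Time passes only in rows, so rows that repeat a pose let the fingers close. It gives the time, the measured TCP pose, the force and the opening at its end, in the units of the state.
- arm.read_state(): the state, without advancing time (a new reading comes with each control period).
- get_image(name): name is "scene" or "top"; returns the picture (420x560x3 uint8, blue, green, red); there is no depth.
- camera_info(name): a dict with "camera_matrix" (3x3 intrinsics, pixels), "R" (3x3) and "t" (3): a world point X has camera coordinates R X + t. Camera axes: x right, y down, z forward; pixel columns grow to the right and rows downward; lengths in m; the calibration is good to about 2 mm. A picture is of the moment at which its call begins. camera_info takes no time and is no camera call.
- arm.close_job(): hands the job in, once; it reports no verdict.
Trained networks look in the newest picture that a camera, given by its name, has taken for a name from the list of things; names that differ only in an ending like _2 or _b are one class to them, and where a whole thing is asked for, a point or a joint stands for the part that bears it (a point fixed in the world has none). Each returns a list of dicts, best first, with "conf" (0 to 1); they miss things now and then, are a little off and sometimes report something else, mostly with a low value. They report only what shows in the picture. A call takes as long as a camera call. They do not tell look-alikes from the thing itself.
- models.search_frame(camera, label): "rect" ([centre column, centre row, width, height] in pixels, round what is visible of it).
- models.spot_point(camera, label): "position" ([column, row] in pixels: a listed point, or the origin of a listed thing).
The state is a dict: "time": time; "qpos": joint angles; "qd": joint speeds; "tau": joint torques, N m; "tcp_pos": TCP position; "orientation": TCP orientation; "force": force on the tool from outside, world axes, zero at the start; "wrist_torque": the same for the moment, N m; "grip_width": finger opening in m.
Only numpy, scipy, OpenCV 4.12 (cv2) and the standard library are available. Lean on these libraries where they do the work, as an engineer would, in place of code of your own. Each camera call takes 0.05 s, during which the arm holds its last target.

## Working session

There is one attempt and no reset: what is moved stays moved. The work goes in short steps, Python scripts to look and compute and a tool call to move; the robot and the scene stay as the last step left them, time stands still between calls to the robot, and variables do not carry over. Pictures are saved under pics/ and viewed, and the job is handed in when it is done.

Besides the shell and the picture viewer there is one more tool, called as a command line: name --argument value ..., lists and objects as JSON in quotes. carry_out: Moves the arm, as the interface text tells. Its arguments: {"type":"object","properties":{"targets":{"type":"array"},"newtons":{"type":"number"}},"required":["targets"]}

```bash
mkdir -p pics
python3 - <<'E'
from plant import arm,get_image,camera_info,models
import cv2,numpy as np
for n in("scene","top"):
    cv2.imwrite(f"pics/{n}0.png",get_image(n))
    c=camera_info(n);print(n,np.round(c["camera_matrix"],1).tolist(),np.round(c["R"],3).tolist(),np.round(c["t"],3).tolist())
print(arm.read_state(),arm.pinch_z)
E
```

```text
scene [[469.6, 0.0, 275.8], [0.0, 469.6, 216.0], [0.0, 0.0, 1.0]] [[-0.787, 0.617, -0.003], [0.533, 0.677, -0.507], [-0.311, -0.401, -0.862]] [0.495, -0.22, 1.725]
top [[500.2, 0.0, 278.8], [0.0, 500.2, 205.5], [0.0, 0.0, 1.0]] [[0.002, -1.0, -0.0], [-0.991, -0.002, -0.131], [0.131, 0.0, -0.991]] [-0.041, 0.624, 1.526]
{'time': 0.1, 'qpos': array([ 1.19740934e+00,  1.24486936e-01,  1.65152596e+00, -5.01769633e-05,
        1.36749550e+00, -8.25964067e-02]), 'qd': array([ 0.00027336, -0.00067063, -0.00327618,  0.00223392,  0.00177037,
       -0.00119002]), 'tau': array([ 5.10878526e-04, -4.18877542e+01, -3.61099041e+01,  7.77621358e-02,
        4.61431558e-02, -6.35910942e-05]), 'tcp_pos': array([0.18616513, 0.62209325, 0.17648637]), 'orientation': array([ 0.22676624,  1.55910499, -0.22972374]), 'force': array([-0.04674159,  0.28646884,  0.59902184]), 'wrist_torque': array([ 0.01487048,  0.01847823, -0.03415133]), 'grip_width': 0.09508894233449196} 0.0188
```

View pics/scene0.png

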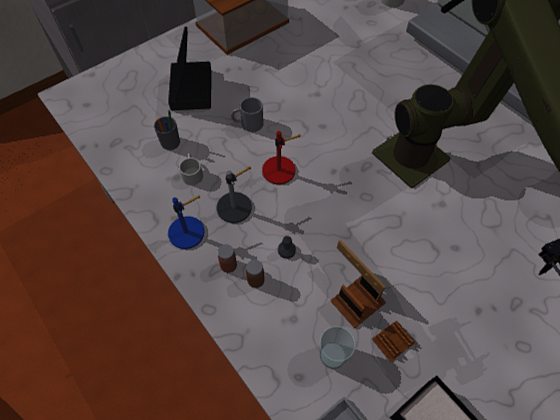

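View pics/top0.png

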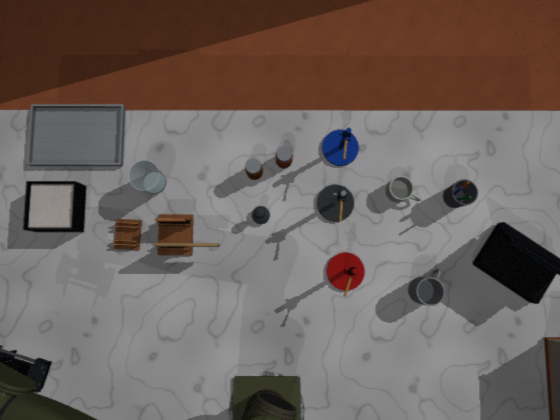

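```bash
cat > h.py <<'E'
from plant import arm,get_image,camera_info,models
import cv2,numpy as np
from scipy.spatial.transform import Rotation as Ro
from scipy.optimize import least_squares
C={n:camera_info(n) for n in("scene","top")}
def proj(n,X):
    c=C[n];X=np.atleast_2d(X)
    p=(np.array(c["R"])@X.T).T+np.array(c["t"]);q=(np.array(c["camera_matrix"])@p.T).T
    return q[:,:2]/q[:,2:]
def tri(ps,pt):
    f=lambda X:np.r_[proj("scene",X)[0]-ps,proj("top",X)[0]-pt]
    r=least_squares(f,[.5,0,.1]);return r.x,r.fun
def onz(n,p,z):
    r=least_squares(lambda X:proj(n,[X[0],X[1],z])[0]-p,[.5,0]);return np.r_[r.x,z]
E
python3 - <<'E'
from h import *
for l in ["sign_mid","sign_panel","sign_hole1","sign_hole2","sign_hole3","sign_hole4","stand","stand_top","rack","plain_mid"]:
    d={}
    for n in("scene","top"):
        d[n]=models.spot_point(n,l)
        print(l,n,[(np.round(k["position"],1).tolist(),round(k["conf"],2)) for k in d[n][:4]])
print(arm.read_state()["time"])
for n in("scene","top"):
    im=get_image(n)
    for nm,(cx,cy) in dict(st=((245,190) if n=="scene" else (338,200)),tag=((365,280) if n=="scene" else (190,238))).items():
        cv2.imwrite(f"pics/{n}_{nm}.png",cv2.resize(im[cy-45:cy+45,cx-60:cx+60],None,fx=6,fy=6,interpolation=cv2.INTER_CUBIC))
E
```

```text
sign_mid scene [([358.0, 271.0], 0.64)]
sign_mid top [([188.8, 244.6], 0.83), ([343.1, 191.1], 0.56), ([175.9, 245.8], 0.26)]
sign_panel scene [([369.0, 287.9], 0.88), ([249.7, 120.8], 0.38)]
sign_panel top [([173.9, 246.5], 0.56), ([283.6, 159.0], 0.37)]
sign_hole1 scene [([348.0, 253.4], 0.94), ([376.2, 280.2], 0.87), ([359.1, 263.1], 0.82), ([363.1, 272.4], 0.71)]
sign_hole1 top [([162.7, 241.6], 0.84), ([173.1, 248.2], 0.79), ([203.2, 240.7], 0.7), ([189.5, 243.7], 0.62)]
sign_hole2 scene [([348.0, 253.4], 0.94), ([376.2, 280.2], 0.87), ([359.1, 263.1], 0.82), ([363.1, 272.4], 0.71)]
sign_hole2 top [([162.7, 241.6], 0.84), ([173.1, 248.2], 0.79), ([203.2, 240.7], 0.7), ([189.5, 243.7], 0.62)]
sign_hole3 scene [([348.0, 253.4], 0.94), ([376.2, 280.2], 0.87), ([359.1, 263.1], 0.82), ([363.1, 272.4], 0.71)]
sign_hole3 top [([162.7, 241.6], 0.84), ([173.1, 248.2], 0.79), ([203.2, 240.7], 0.7), ([189.5, 243.7], 0.62)]
sign_hole4 scene [([348.0, 253.4], 0.94), ([376.2, 280.2], 0.87), ([359.1, 263.1], 0.82), ([363.1, 272.4], 0.71)]
sign_hole4 top [([162.7, 241.6], 0.84), ([173.1, 248.2], 0.79), ([203.2, 240.7], 0.7), ([189.5, 243.7], 0.62)]
stand scene [([235.3, 211.5], 0.85), ([182.0, 232.1], 0.8), ([274.6, 172.2], 0.72)]
stand top [([346.4, 272.2], 0.86), ([342.6, 150.3], 0.73), ([335.4, 200.8], 0.68)]
stand_top scene [([227.4, 171.9], 0.88), ([282.4, 129.8], 0.68), ([174.5, 197.9], 0.67)]
stand_top top [([351.6, 129.8], 0.89), ([358.1, 270.6], 0.88), ([341.6, 193.4], 0.78), ([335.6, 204.5], 0.72)]
rack scene [([394.0, 340.1], 0.81), ([354.5, 301.6], 0.76)]
rack top [([128.3, 234.3], 0.73), ([179.3, 238.8], 0.67), ([190.8, 243.9], 0.24)]
plain_mid scene [([351.7, 300.2], 0.79), ([234.3, 208.4], 0.23)]
plain_mid top [([174.1, 220.5], 0.55), ([152.8, 181.4], 0.17)]
1.1
```

View pics/scene_st.png

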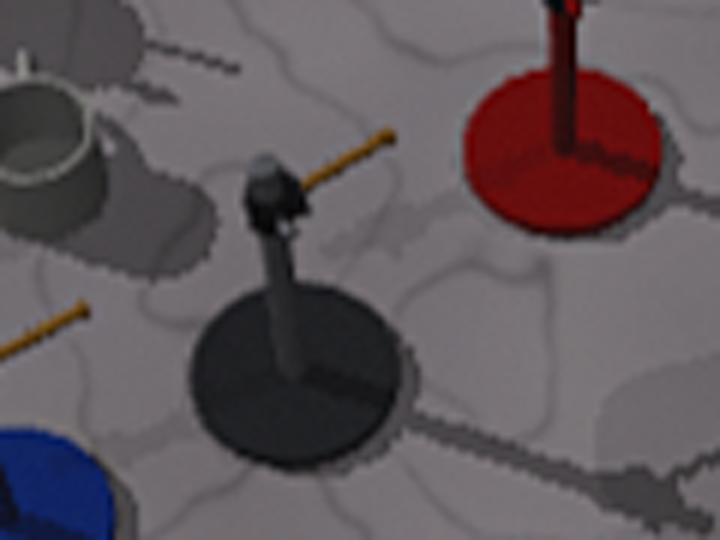

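View pics/top_st.png

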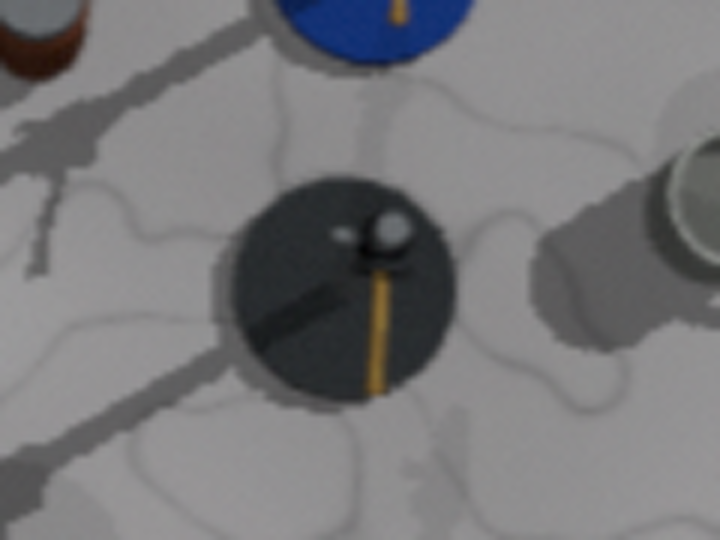

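View pics/scene_tag.png

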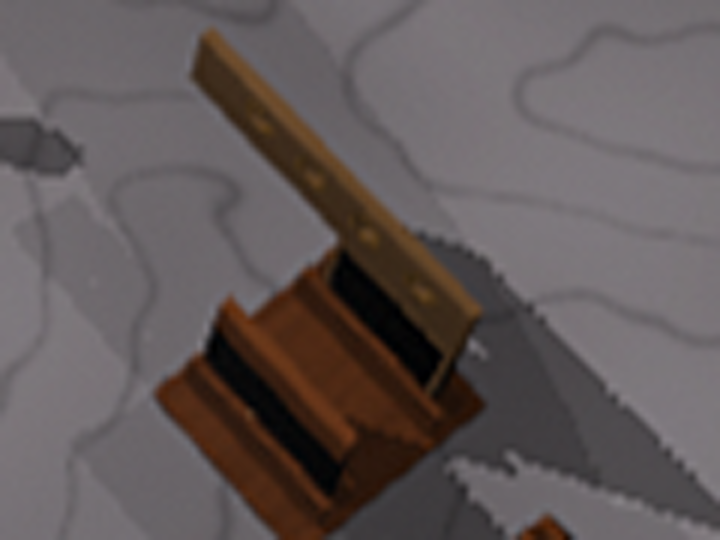

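View pics/top_tag.png

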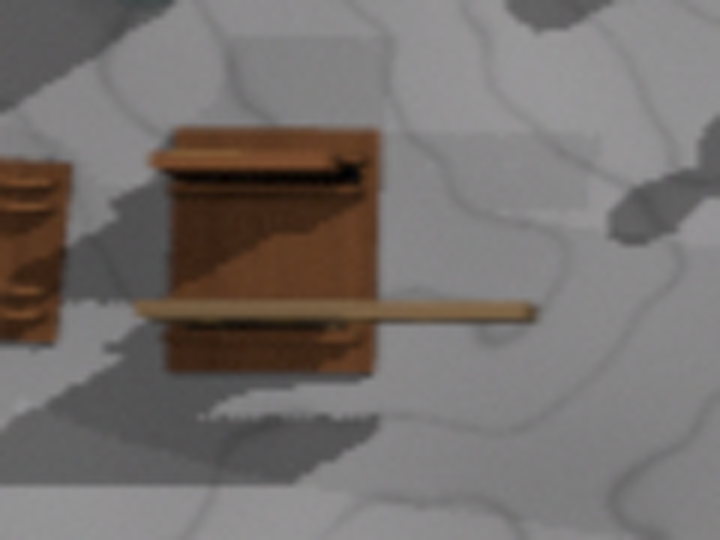

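```bash
cat >> h.py <<'E'
ORG=dict(scene_st=(185,145),top_st=(278,155),scene_tag=(305,235),top_tag=(130,193))
def c2p(k,u,v):
    return np.array([(u+.5)/6-.5+ORG[k][0],(v+.5)/6-.5+ORG[k][1]])
E
python3 - <<'E'
from h import *
# tag
holes=[c2p("scene_tag",*q) for q in[(263,122),(315,180),(367,236),(424,294)]]
ends=[c2p("top_tag",*q) for q in[(137,309),(536,312)]]
ly=[-.0485,-.0105,.0275,.0655]
def res(p,full=False):
    R=Ro.from_euler('ZY',[p[3],p[4]]).as_matrix();o=np.array(p[:3])
    H=[o+R@[.004,y,.046] for y in ly];E=[o+R@[0,y,.064] for y in(.095,-.095)]
    return np.r_[(proj("scene",H)-holes).ravel(),(proj("top",E)-ends).ravel()]
r=least_squares(res,[.5,.25,.074,0,0]);print("tag5",np.round(r.x,4),np.round(r.fun,2))
r=least_squares(lambda p:res([p[0],p[1],.074,p[2],p[3]]),[.5,.25,0,0]);print("tag z fix",np.round(r.x,4),np.round(r.fun,2))
# stand
top=tri(c2p("scene_st",265,162),c2p("top_st",392,228));print("top",top)
tip=tri(c2p("scene_st",390,136),c2p("top_st",376,392));print("tip",tip)
print("base",onz("scene",c2p("scene_st",296,373),.012),onz("top",c2p("top_st",346,289),.012))
print("redtop",tri([282.4,129.8],[358.1,270.6]))
print("red base",onz("top",[346,272],.012))
print("rack top",onz("top",c2p("top_tag",272,250),.02))
E
```

```text
tag5 [ 0.4881  0.2341  0.061  -0.0063  0.1453] [-0.03  0.3  -0.03 -0.19  0.16 -0.14 -0.29 -0.21  0.73 -0.01 -1.05  0.01]
tag z fix [ 0.5137  0.2354 -0.0036 -0.2819] [-0.68 -0.17 -0.58 -0.59 -0.28 -0.46 -0.61 -0.46 -0.71  0.36 -1.99  0.2 ]
top (array([ 0.63836046, -0.21931719,  0.21054447]), array([ 0.12151593,  0.02398262,  0.07855489, -0.08234202]))
tip (array([ 0.56492561, -0.21494141,  0.1757748 ]), array([ 0.07919142,  0.01464717,  0.05096105, -0.05182875]))
base [ 0.64090279 -0.21653144  0.012     ] [ 0.63673662 -0.21977792  0.012     ]
redtop (array([ 0.41660142, -0.25132551,  0.21705598]), array([-2.99714683, -0.51096236, -1.84344722,  1.80957067]))
red base [ 0.41755016 -0.25061344  0.012     ]
rack top [0.5346045  0.28772415 0.02      ]
```

Run:
```python
import cv2
for n,c in(("scene",(215,165,65,50)),("top",(325,180,40,60))):
    im=cv2.imread(f"pics/{n}0.png");x,y,w,h=c
    cv2.imwrite(f"pics/{n}_z.png",cv2.resize(im[y:y+h,x:x+w],None,fx=10,fy=10,interpolation=cv2.INTER_NEAREST))
```

```text
(no output)
```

View pics/scene_z.png

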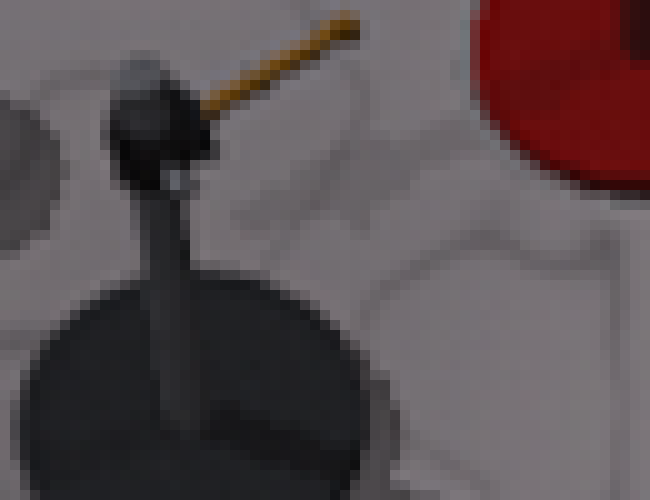

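View pics/top_z.png

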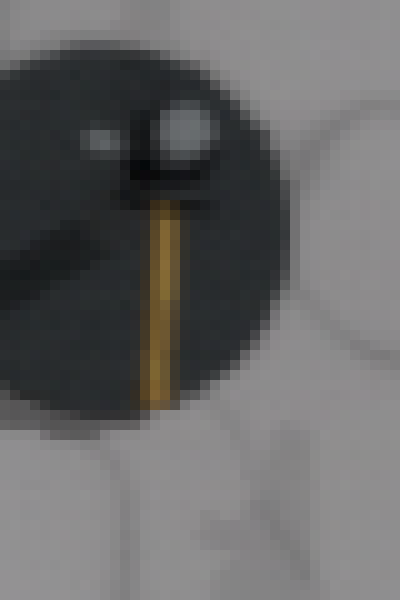

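Run:
```python
import cv2
for n,c in(("scene",(332,238,58,60)),("top",(148,235,80,20))):
    im=cv2.imread(f"pics/{n}0.png");x,y,w,h=c
    cv2.imwrite(f"pics/{n}_zt.png",cv2.convertScaleAbs(cv2.resize(im[y:y+h,x:x+w],None,fx=10,fy=10,interpolation=cv2.INTER_NEAREST),alpha=1.6))
```

```text
(no output)
```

View pics/scene_zt.png

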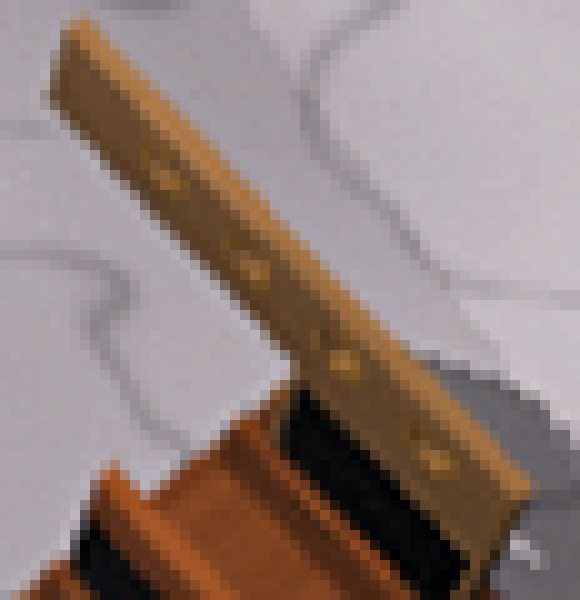

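View pics/top_zt.png

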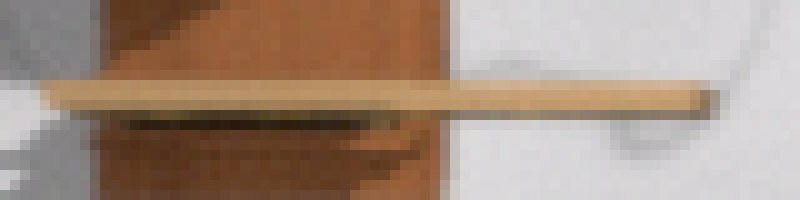

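```bash
cat > fit.py <<'E'
from h import *
S=lambda u,v:np.array([332+u/10-.5,238+v/10-.5])
obs=[([.0+.004,-.0485,.046],S(162,172)),([.004,-.0105,.046],S(250,263)),([.004,.0275,.046],S(340,358)),([.004,.0655,.046],S(433,455)),
([-.004,-.095,.064],S(82,15)),([-.004,.095,.064],S(535,485)),([.004,-.095,.016],S(50,98)),([.004,.095,.016],S(468,560))]
tobs=[([0,.095,.064],np.array([152.3,244.])),([0,-.095,.064],np.array([217.9,244.1]))]
def res(p):
    R=Ro.from_euler('ZY',[p[3],p[4]]).as_matrix();o=np.array(p[:3])
    a=proj("scene",[o+R@q[0] for q in obs])-[q[1] for q in obs]
    b=proj("top",[o+R@q[0] for q in tobs])-[q[1] for q in tobs]
    return np.r_[a.ravel(),b.ravel()]
for nm,f,x0 in(("free",res,[.5,.25,.074,0,0]),("z",lambda p:res([p[0],p[1],.074,p[2],p[3]]),[.5,.25,0,0]),("z,tilt0",lambda p:res([p[0],p[1],.074,p[2],0]),[.5,.25,0])):
    r=least_squares(f,x0,loss="soft_l1");print(nm,np.round(r.x,4),np.round(r.fun.reshape(-1,2),2).tolist())
# stand
P=dict(sbase=("scene",c2p("scene_st",296,373)),tbase=("top",c2p("top_st",346,289)))
def rs(p):
    x,y,w,h=p;c,s=np.cos(w),np.sin(w);W=lambda a,z:[x+c*a,y+s*a,z]
    L=[("scene",W(0,.012),c2p("scene_st",296,373)),("top",W(0,.012),c2p("top_st",346,289)),
       ("scene",W(0,.21),[215+13.8-.5,165+7.2-.5]),("top",W(0,.21),[325+18.5-.5,180+13.1-.5]),
       ("scene",W(-.072,h+.0072),[215+34.5-.5,165+2.7-.5]),("top",W(-.072,h+.0072),[325+15.7-.5,180+39.8-.5]),
       ("scene",W(-.040,h+.004),[215+27.3-.5,165+6.8-.5]),("top",W(-.040,h+.004),[325+16.2-.5,180+29.5-.5])]
    return np.concatenate([proj(n,X)[0]-q for n,X,q in L])
r=least_squares(rs,[.63,-.22,0,.17],loss="soft_l1");print("stand",np.round(r.x,4),np.round(r.fun.reshape(-1,2),2).tolist())
print(np.round(np.sqrt(np.diag(np.linalg.inv(r.jac.T@r.jac)))*.3,4))
E
python3 fit.py
```

```text
free [ 4.981e-01  2.332e-01  6.890e-02 -4.700e-03 -3.000e-04] [[0.03, -0.36], [-0.05, -0.24], [-0.13, -0.32], [-0.31, -0.39], [0.28, 0.12], [-0.02, 0.23], [-0.27, 0.51], [1.43, 0.57], [0.41, -0.28], [-0.09, 0.03]]
z [ 0.5013  0.2339 -0.0069 -0.0338] [[0.0, -0.66], [-0.06, -0.5], [-0.13, -0.53], [-0.3, -0.54], [0.4, -0.32], [0.15, 0.03], [-0.56, 0.35], [1.2, 0.68], [-0.24, -0.83], [-0.52, -0.37]]
z,tilt0 [ 0.4997  0.2339 -0.0063] [[0.02, -0.65], [-0.04, -0.5], [-0.1, -0.53], [-0.27, -0.55], [0.27, -0.25], [0.05, 0.1], [-0.29, 0.18], [1.49, 0.46], [-0.24, -0.99], [-0.53, -0.56]]
stand [ 0.6378 -0.2194 -0.0742  0.173 ] [[0.24, -1.05], [-0.11, -0.34], [0.71, -0.1], [0.02, 0.12], [0.47, -0.43], [-0.01, 0.02], [-0.91, 0.69], [0.02, -0.68]]
[0.0004 0.0005 0.0136 0.0016]
```

```bash
cat >> h.py <<'E'
def target(pos,yaw,flip=0,pitch=0):
    # tool x down, tool y (jaw) along world x rotated by yaw
    jy=np.array([np.cos(yaw),np.sin(yaw),0])*(-1 if flip else 1)
    x=np.array([0,0,-1.]);z=np.cross(x,jy);return np.array(pos),np.c_[x,jy,z]
def rel(pos,R,s=None):
    s=s or arm.read_state();R0=Ro.from_rotvec(s["orientation"]).as_matrix()
    d=R0.T@(pos-s["tcp_pos"])*100;rv=np.degrees(Ro.from_matrix(R0.T@R).as_rotvec())
    return np.round(d,2),np.round(rv,2)
E
python3 - <<'E'
from h import *
s=arm.read_state();print(np.round(Ro.from_rotvec(s["orientation"]).as_matrix(),3),s["tcp_pos"],s["time"])
for f in(0,1):
  print(f,rel(*target([.499,.207,.20],-.005,f)),rel(*target([.499,.207,.106],-.005,f)))
E
```

```text
[[-0.     0.287  0.958]
 [-0.     0.958 -0.287]
 [-1.    -0.    -0.   ]] [0.18638873 0.62266811 0.17762939] 1.2
0 (array([ -2.24, -30.86,  41.87]), array([7.362e+01, 0.000e+00, 1.000e-02])) (array([  7.16, -30.86,  41.87]), array([7.362e+01, 0.000e+00, 1.000e-02]))
1 (array([ -2.24, -30.86,  41.87]), array([-1.0638e+02, -1.0000e-02,  0.0000e+00])) (array([  7.16, -30.86,  41.87]), array([-1.0638e+02, -1.0000e-02,  0.0000e+00]))
```

carry_out --targets '[[[-2.2,-3,4.2],[8,0,0],-1],[[-2.2,-6,8.4],[16,0,0],-1],[[-2.2,-10,13],[25,0,0],-1],[[-2.2,-14,18],[34,0,0],-1],[[-2.2,-18,23],[43,0,0],-1],[[-2.2,-22,28],[52,0,0],-1],[[-2.2,-26,33],[61,0,0],-1],[[-2.2,-29,38],[69,0,0],-1],[[-2.2,-30.9,41.9],[73.6,0,0],-1],[[-2.2,-30.9,41.9],[73.6,0,0],-1],[[-2.2,-30.9,41.9],[73.6,0,0],-1],[[-2.2,-30.9,41.9],[73.6,0,0],-1]]' --newtons 15

```text
time: 2.7
tcp_pos: [0.4984, 0.2075, 0.1997]
orientation: [1.211, 1.208, -1.211]
force: [-0.7, 0.7, 0.3]
grip_width: 0.0946
```

Run:
```python
from h import *
s=arm.read_state();print(s)
print(rel(*target([.499,.207,.106],-.005)))
im=get_image("top");cv2.imwrite("pics/t1.png",cv2.resize(im[180:290,120:280],None,fx=5,fy=5))
```

```text
{'time': 2.7, 'qpos': array([ 2.94926056e-01, -1.34204908e-01,  1.87029412e+00,  2.27872880e-04,
        1.40560643e+00,  2.97416117e-01]), 'qd': array([ 0.00301894, -0.00142412,  0.00077679, -0.00036434, -0.00061237,
       -0.00075007]), 'tau': array([-4.09125471e-01, -3.00404191e+01, -3.64486063e+01,  7.39989616e-02,
        5.83539499e-03,  1.65840661e-04]), 'tcp_pos': array([0.49840516, 0.20750425, 0.19966372]), 'orientation': array([ 1.21111931,  1.20826055, -1.21109413]), 'force': array([-0.72517487,  0.73022838,  0.28726767]), 'wrist_torque': array([-0.1408806 ,  0.03865978,  0.00727727]), 'grip_width': 0.09461274138801465}
(array([9.37, 0.06, 0.05]), array([ 0.14, -0.01,  0.01]))
```

View pics/t1.png

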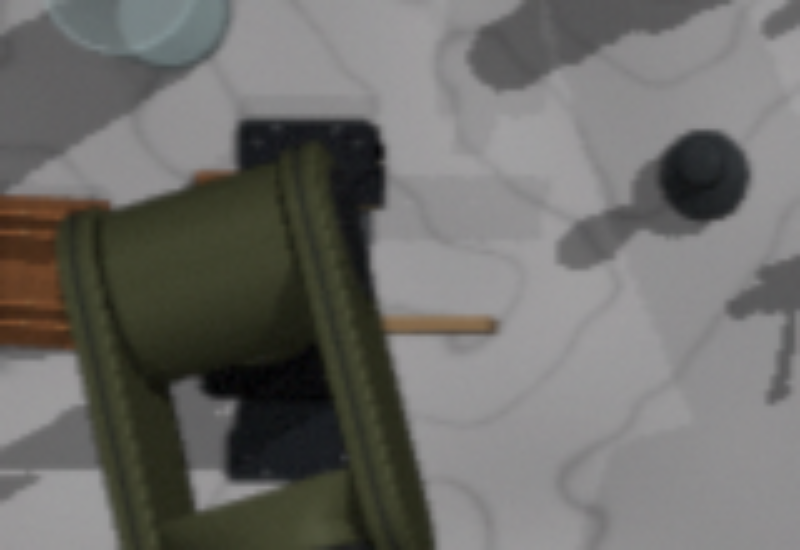

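carry_out --targets '[[[3,0.05,0.05],[0.1,0,0],-1],[[6,0.05,0.05],[0.1,0,0],-1],[[8.5,0.05,0.05],[0.1,0,0],-1],[[9.4,0.05,0.05],[0.1,0,0],-1],[[9.4,0.05,0.05],[0.1,0,0],-1]]'

```text
time: 3.38
tcp_pos: [0.4984, 0.2075, 0.1056]
orientation: [1.211, 1.208, -1.212]
force: [-0.7, -0.7, -0.1]
grip_width: 0.0953
```

carry_out --targets '[[[0,0,0],[0,0,0],1],[[0,0,0],[0,0,0],1],[[0,0,0],[0,0,0],1],[[0,0,0],[0,0,0],1],[[0,0,0],[0,0,0],1],[[0,0,0],[0,0,0],1],[[0,0,0],[0,0,0],1],[[0,0,0],[0,0,0],1]]' --newtons 10

```text
time: 4.38
tcp_pos: [0.4984, 0.2075, 0.1055]
orientation: [1.211, 1.208, -1.212]
force: [0.8, -0.2, 1.0]
grip_width: 0.0206
```

Run:
```python
from h import *
s=arm.read_state();print(s)
for n,c in(("scene",(320,220,100,75)),("top",(130,200,100,75))):
    im=get_image(n);x,y,w,h=c;cv2.imwrite(f"pics/{n}2.png",cv2.resize(im[y:y+h,x:x+w],None,fx=6,fy=6))
```

```text
{'time': 4.375, 'qpos': array([ 2.94972194e-01, -6.25862913e-02,  1.96553174e+00,  1.89324733e-04,
        1.23932818e+00,  2.98005828e-01]), 'qd': array([-0.00105107, -0.00160445, -0.00014377, -0.00107301, -0.00170151,
        0.00220255]), 'tau': array([-1.49116851e-03, -3.15586066e+01, -3.44587898e+01,  8.48683622e-02,
        1.23730930e-02,  2.79487051e-05]), 'tcp_pos': array([0.4984421 , 0.20752563, 0.10554891]), 'orientation': array([ 1.21112551,  1.20823222, -1.2120102 ]), 'force': array([ 0.77203597, -0.24956541,  0.97128185]), 'wrist_torque': array([-0.11355527,  0.02060137,  0.01914794]), 'grip_width': 0.020603750648212557}
```

View pics/scene2.png

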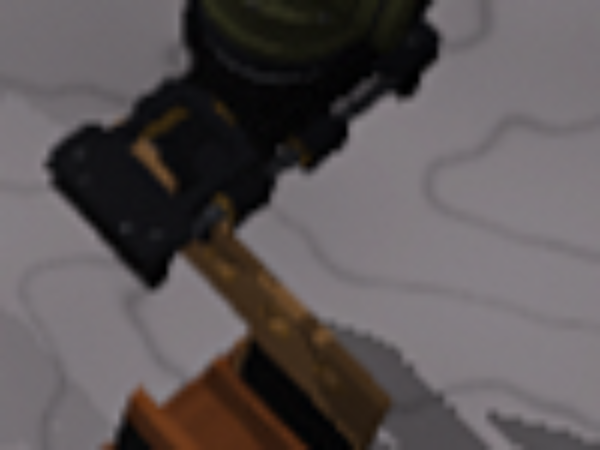

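Still closing; continue with the grip.

carry_out --targets '[[[0,0,0],[0,0,0],1],[[0,0,0],[0,0,0],1],[[0,0,0],[0,0,0],1],[[0,0,0],[0,0,0],1]]' --newtons 10

```text
time: 4.97
tcp_pos: [0.4984, 0.2075, 0.1056]
orientation: [1.211, 1.208, -1.212]
force: [-0.3, 0.5, 0.0]
grip_width: 0.0005
```

carry_out --targets '[[[0,0,0],[0,0,0],1],[[0,0,0],[0,0,0],1],[[0,0,0],[0,0,0],1]]' --newtons 45

```text
time: 5.35
tcp_pos: [0.4984, 0.2075, 0.1056]
orientation: [1.211, 1.208, -1.212]
force: [0.7, 0.3, -0.3]
grip_width: 0.0004
```

carry_out --targets '[[[-0.5,0,0],[0,0,0],1],[[-1.5,0,0],[0,0,0],1],[[-1.5,0,0],[0,0,0],1]]'

```text
time: 5.72
tcp_pos: [0.4995, 0.2079, 0.1223]
orientation: [1.213, 1.207, -1.21]
force: [-0.4, 0.3, -0.5]
grip_width: 0.0005
```

Run:
```python
from h import *
s=arm.read_state();print(s["force"],s["wrist_torque"],s["grip_width"])
for n,c in(("scene",(320,220,100,75)),("top",(130,200,100,75))):
    im=get_image(n);x,y,w,h=c;cv2.imwrite(f"pics/{n}3.png",cv2.convertScaleAbs(cv2.resize(im[y:y+h,x:x+w],None,fx=6,fy=6),alpha=1.4))
```

```text
[-0.35422876  0.32813459 -0.45595507] [-0.03531888  0.08018997  0.01169484] 0.0005433132026109695
```

View pics/scene3.png

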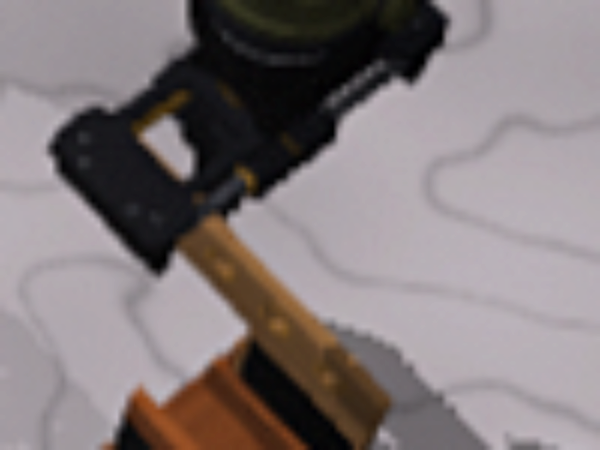

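Run:
```python
from h import *
s=arm.read_state();p=s["tcp_pos"]
pts={"tcp":p,"pinch":p+[0,0,.0188],"body0":p+[0,0,.078],"b+x":p+[.09,0,.078],"b-x":p+[-.09,0,.078],"by":p+[0,-.0375,.078],"by+":p+[0,.0375,.078],"stripgrip":np.array([.499,.2075,.138]),"stripend":np.array([.499,.139,.138])}
for n,o in(("scene",(320,220)),("top",(130,200))):
    print(n,{k:np.round((proj(n,v)[0]-o)*6).tolist() for k,v in pts.items()})
im=get_image("scene");cv2.imwrite("pics/s4.png",cv2.convertScaleAbs(cv2.resize(im[200:300,310:410],None,fx=6,fy=6,interpolation=cv2.INTER_CUBIC),alpha=1.8))
```

```text
scene {'tcp': [204.0, 230.0], 'pinch': [210.0, 214.0], 'body0': [228.0, 158.0], 'b+x': [83.0, 267.0], 'b-x': [366.0, 54.0], 'by': [173.0, 103.0], 'by+': [284.0, 216.0], 'stripgrip': [209.0, 215.0], 'stripend': [114.0, 117.0]}
top {'tcp': [388.0, 264.0], 'pinch': [382.0, 261.0], 'body0': [360.0, 254.0], 'b+x': [365.0, 62.0], 'b-x': [355.0, 450.0], 'by': [441.0, 255.0], 'by+': [280.0, 254.0], 'stripgrip': [383.0, 261.0], 'stripend': [524.0, 261.0]}
```

View pics/s4.png

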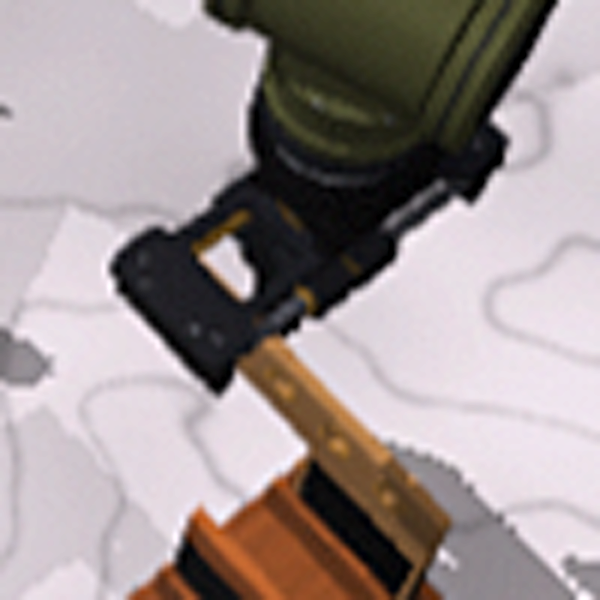

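View pics/top3.png

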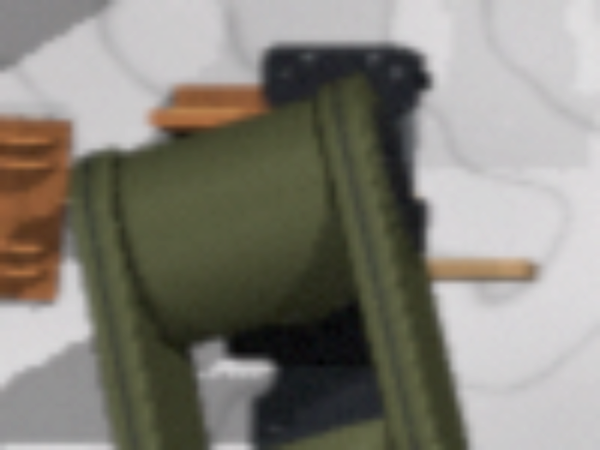

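carry_out --targets '[[[-4,0,0],[0,0,0],1],[[-8,0,0],[0,0,0],1],[[-8,0,0],[0,0,0],1],[[-8,0,0],[0,0,0],1]]'

```text
time: 6.38
tcp_pos: [0.498, 0.2073, 0.1997]
orientation: [1.21, 1.209, -1.213]
force: [0.5, -0.7, 0.3]
grip_width: 0.0002
```

Run:
```python
from h import *
s=arm.read_state();p=s["tcp_pos"];print(p,s["qpos"])
pts={"tcp":p,"pinch":p+[0,0,.0188],"b+x":p+[.09,-.0375,.078],"b+x+":p+[.09,.0375,.078],"b-x+":p+[-.09,.0375,.078]}
im=get_image("scene");im=cv2.convertScaleAbs(cv2.resize(im[190:290,310:410],None,fx=6,fy=6,interpolation=cv2.INTER_CUBIC),alpha=1.8)
for k,v in pts.items():
    q=(proj("scene",v)[0]-[310,190])*6+2.5;print(k,q);cv2.drawMarker(im,(int(q[0]),int(q[1])),(0,0,255),cv2.MARKER_CROSS,14,1)
cv2.imwrite("pics/s5.png",im)
```

```text
[0.4980319  0.20734556 0.19973943] [ 2.94903601e-01 -1.33961051e-01  1.86994907e+00  1.31478191e-04
  1.40731242e+00  2.98015192e-01]
tcp [291.26698716 339.1462311 ]
pinch [297.31210486 320.72247396]
b+x [108.38209341 312.12461185]
b+x+ [224.36724646 434.80577952]
b-x+ [522.07412752 208.11532984]
```

View pics/s5.png

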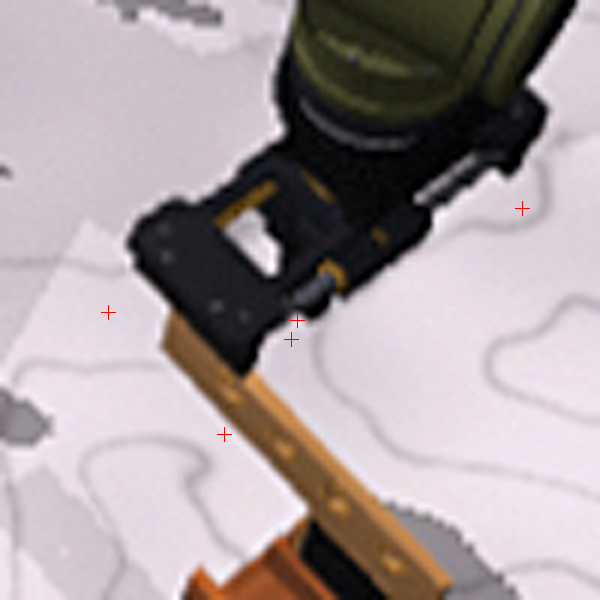

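Run:
```python
from h import *
im=get_image("top");cv2.imwrite("pics/t5.png",cv2.convertScaleAbs(cv2.resize(im[195:275,150:230],None,fx=8,fy=8,interpolation=cv2.INTER_CUBIC),alpha=2.2)[:600])
im=get_image("scene");cv2.imwrite("pics/s5b.png",cv2.convertScaleAbs(cv2.resize(im[200:270,320:410],None,fx=8,fy=8,interpolation=cv2.INTER_CUBIC),alpha=2.6))
```

```text
(no output)
```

View pics/t5.png

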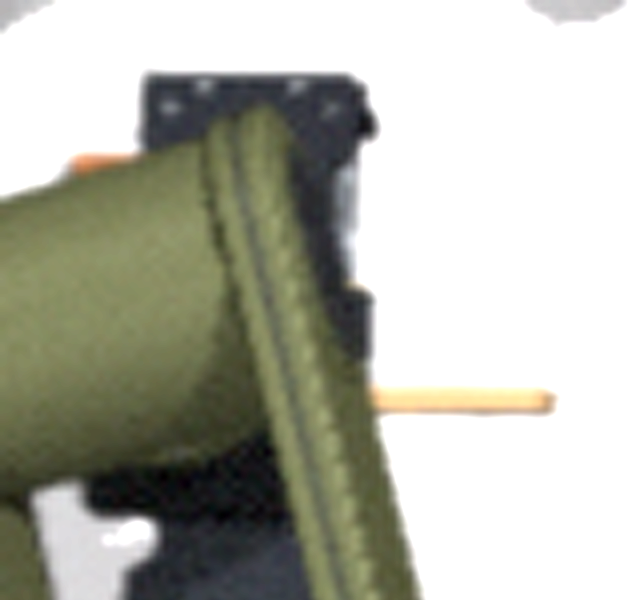

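View pics/s5b.png

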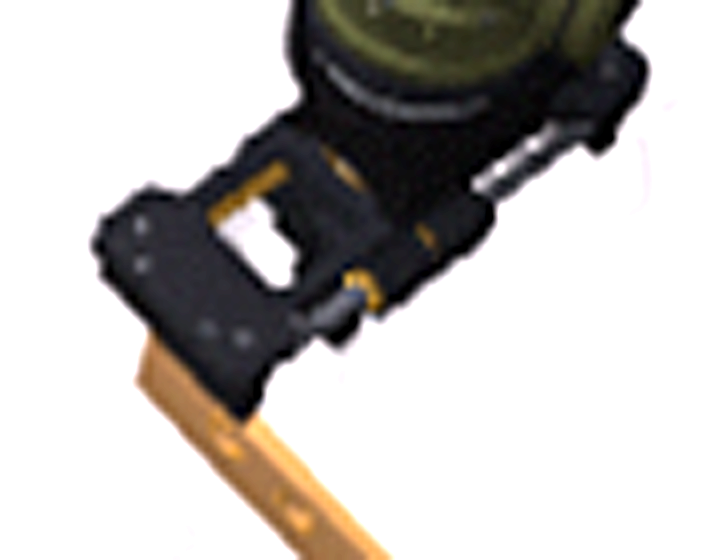

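Run:
```python
from h import *
f=lambda u,o,k:(np.array(u)+.5)/k-.5+o
p=arm.read_state()["tcp_pos"]
for s,t in(((143,225),(332,108)),((143,263),(298,85)),((208,328),(205,85)),((243,338),(172,105))):
    X,r=tri(f(s,[320,200],8),f(t,[150,195],8));print(np.round(X,4),np.round(X-p,4),np.round(r,2))
```

```text
[0.5751 0.1803 0.3537] [ 0.0777 -0.0269  0.1551] [-0.29 -0.04 -0.22  0.2 ]
[0.5831 0.1906 0.3527] [ 0.0856 -0.0166  0.1542] [ 0.06  0.01  0.05 -0.04]
[0.5829 0.2198 0.3531] [0.0854 0.0126 0.1545] [-0.01 -0.   -0.01  0.01]
[0.5767 0.2295 0.3537] [0.0793 0.0223 0.1551] [ 0.16  0.02  0.13 -0.11]
```

carry_out --targets '[[[-4,0,0],[0,10,0],-1],[[-8,0,0],[0,20,0],-1],[[-10,0,0],[0,30,0],-1],[[-10,0,0],[0,40,0],-1],[[-10,0,0],[0,45,0],-1],[[-10,0,0],[0,45,0],-1],[[-10,0,0],[0,45,0],-1],[[-10,0,0],[0,45,0],-1]]' --newtons 10

```text
time: 7.52
tcp_pos: [0.4979, 0.208, 0.2994]
orientation: [1.76, 1.759, -0.733]
force: [0.1, 0.2, 0.0]
grip_width: 0.0748
```

Run:
```python
from h import *
s=arm.read_state();p=s["tcp_pos"];print(p,s["qpos"],s["grip_width"])
R=Ro.from_rotvec(s["orientation"]).as_matrix();print(R.round(2))
for n,o,k in(("scene",(300,150),6),("top",(130,160),6)):
    im=get_image(n);im=cv2.convertScaleAbs(cv2.resize(im[o[1]:o[1]+100,o[0]:o[0]+120],None,fx=k,fy=k,interpolation=cv2.INTER_CUBIC),alpha=2.2)
    for d in(0,-.0188,-.078,-.128):
        for w in(0,):
            q=(proj(n,p+R@[d,w,0])[0]-o)*k+2.5;print(n,d,q);cv2.drawMarker(im,(int(q[0]),int(q[1])),(0,0,255),cv2.MARKER_CROSS,14,1)
    cv2.imwrite(f"pics/{n}6.png",im)
```

```text
[0.4978988  0.20801285 0.29941282] [-0.15652166 -0.23364235  1.9497552   0.77146229  1.5775544  -0.21030162] 0.0748194269750969
[[-0.    1.   -0.  ]
 [ 0.71 -0.   -0.71]
 [-0.71 -0.   -0.71]]
scene 0 [386.41636204 476.81461446]
scene -0.0188 [370.11063184 440.94041857]
scene -0.078 [317.67306959 325.57267011]
scene -0.128 [272.04786362 225.19276953]
top 0 [320.83724656 485.34531797]
top -0.0188 [345.99323642 483.45099036]
top -0.078 [428.70846014 477.22226579]
top -0.128 [503.01746158 471.62655701]
```

View pics/scene6.png

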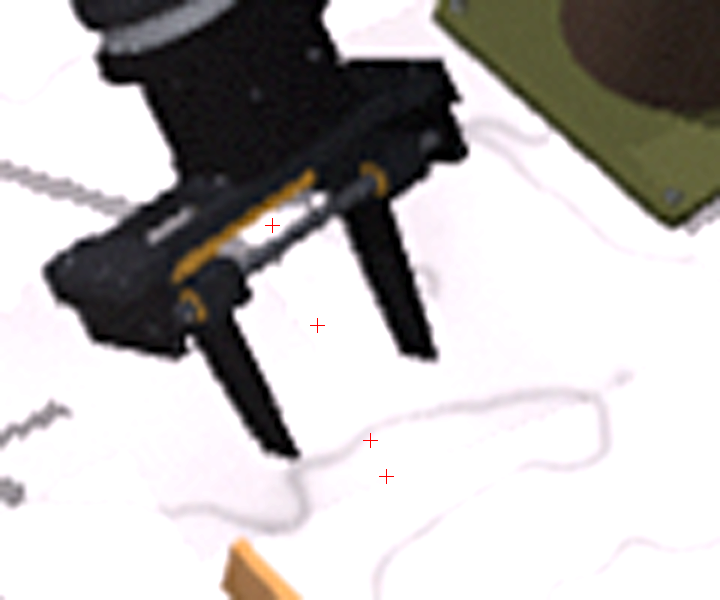

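View pics/top6.png

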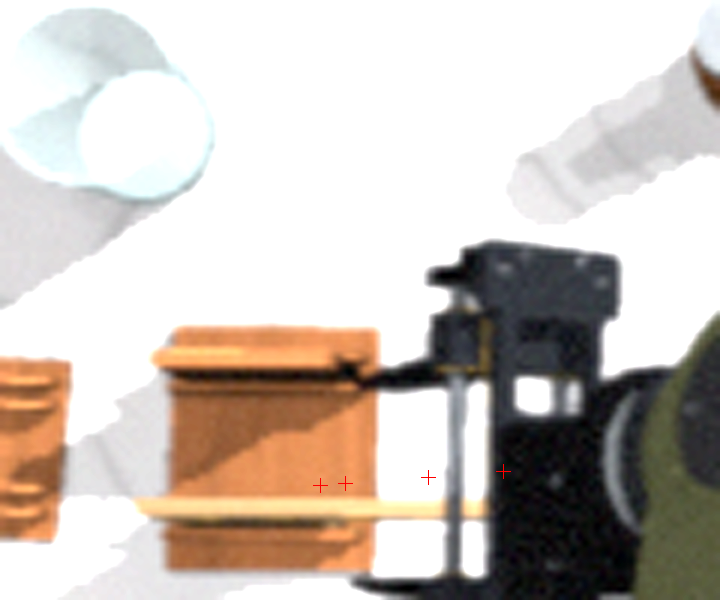

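Run:
```python
from h import *
f=lambda u,o,k:(np.array(u)+.5)/k-.5+o
s=arm.read_state();p=s["tcp_pos"];R=Ro.from_rotvec(s["orientation"]).as_matrix()
for a,t in(((288,456),(357,380)),((425,357),(355,583))):
    X,r=tri(f(a,[300,150],6),f(t,[130,160],6));print(np.round(X,4),np.round(R.T@(X-p),4),np.round(r,2))
```

```text
[0.5408 0.1864 0.3347] [-0.0403  0.0429 -0.0098] [ 0.42  0.05  0.32 -0.27]
[0.4565 0.1854 0.3283] [-0.0364 -0.0414 -0.0043] [ 0.88  0.09  0.66 -0.55]
```

Run:
```python
from h import *
print(rel(*target([.499,.207,.17],-.005)))
```

```text
(array([9.09, 0.14, 9.2 ]), array([  0.13, -44.91,   0.2 ]))
```

carry_out --targets '[[[2,0.1,2],[0,-10,0],-1],[[4,0.1,4],[0,-20,0],-1],[[6,0.1,6],[0,-30,0],-1],[[8,0.1,8],[0,-40,0],-1],[[9.1,0.1,9.2],[0,-44.9,0.2],-1],[[9.1,0.1,9.2],[0,-44.9,0.2],-1],[[9.1,0.1,9.2],[0,-44.9,0.2],-1]]'

```text
time: 8.5
tcp_pos: [0.499, 0.2072, 0.1709]
orientation: [1.213, 1.208, -1.209]
force: [-0.0, -0.3, -0.2]
grip_width: 0.0951
```

Run:
```python
from h import *
print(rel(*target([.499,.207,.069],-.005)),arm.read_state()["grip_width"])
```

```text
(array([10.19, -0.02,  0.04]), array([ 0.13, -0.09, -0.11])) 0.09508472637446806
```

carry_out --targets '[[[3,0,0],[0,0,0],-1],[[6,0,0],[0,0,0],-1],[[8,0,0],[0,0,0],-1],[[9,0,0],[0,0,0],-1],[[10,0,0],[0,0,0],-1],[[10,0,0],[0,0,0],-1]]'

```text
time: 9.25
tcp_pos: [0.4991, 0.2073, 0.0707]
orientation: [1.213, 1.208, -1.21]
force: [-1.2, 0.6, -0.0]
grip_width: 0.0953
```

carry_out --targets '[[[0,0,0],[0,0,0],1],[[0,0,0],[0,0,0],1],[[0,0,0],[0,0,0],1],[[0,0,0],[0,0,0],1],[[0,0,0],[0,0,0],1],[[0,0,0],[0,0,0],1],[[0,0,0],[0,0,0],1],[[0,0,0],[0,0,0],1],[[0,0,0],[0,0,0],1],[[0,0,0],[0,0,0],1],[[0,0,0],[0,0,0],1],[[0,0,0],[0,0,0],1]]' --newtons 8

```text
time: 10.75
tcp_pos: [0.499, 0.2073, 0.0707]
orientation: [1.213, 1.208, -1.21]
force: [0.3, -0.0, 0.9]
grip_width: 0.0078
```

Gripped at 7.8 mm. Firm up and lift a little.

carry_out --targets '[[[0,0,0],[0,0,0],1],[[0,0,0],[0,0,0],1],[[-1,0,0],[0,0,0],1],[[-3,0,0],[0,0,0],1],[[-6,0,0],[0,0,0],1],[[-9,0,0],[0,0,0],1],[[-12,0,0],[0,0,0],1],[[-14,0,0],[0,0,0],1],[[-14,0,0],[0,0,0],1],[[-14,0,0],[0,0,0],1]]' --newtons 45

```text
time: 12.0
tcp_pos: [0.4982, 0.2069, 0.2095]
orientation: [1.212, 1.209, -1.211]
force: [-0.0, 0.3, -1.7]
grip_width: 0.0075
```

Run:
```python
from h import *
s=arm.read_state();print(s["force"],s["wrist_torque"],s["grip_width"],s["tcp_pos"])
for n,o in(("scene",(300,170)),("top",(120,180))):
    im=get_image(n);cv2.imwrite(f"pics/{n}7.png",cv2.convertScaleAbs(cv2.resize(im[o[1]:o[1]+100,o[0]:o[0]+120],None,fx=6,fy=6,interpolation=cv2.INTER_CUBIC),alpha=1.8))
```

```text
[-0.02059433  0.31926998 -1.6672305 ] [-0.16835384  0.1038219   0.04677937] 0.007492708110466149 [0.49821053 0.20687361 0.20951659]
```

View pics/scene7.png

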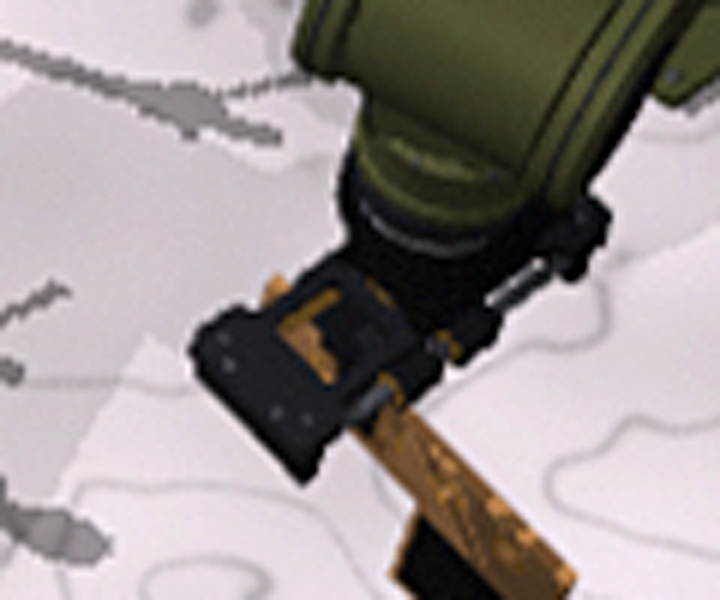

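View pics/top7.png

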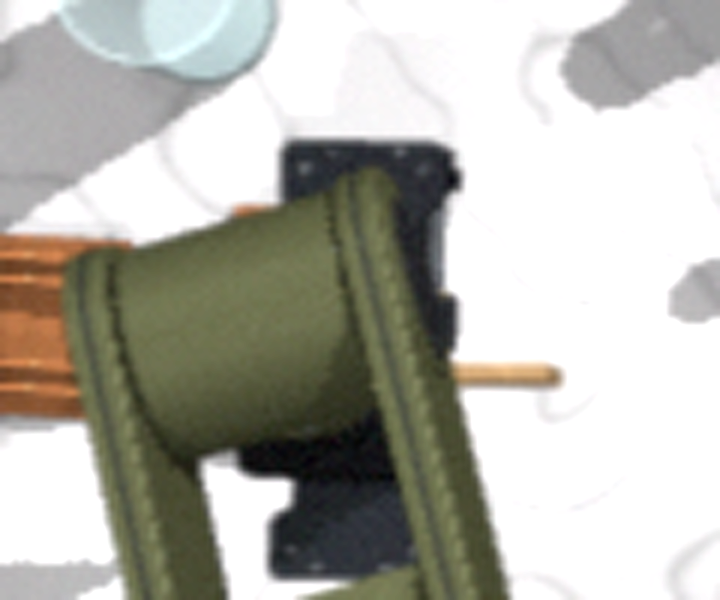

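carry_out --targets '[[[0,0.7,3],[0,0,0],1],[[0,0.7,8],[0,0,0],1],[[0,0.7,13],[0.5,0,0],1],[[0,0.7,18],[1,0,0],1],[[0,0.7,23],[1.5,0,0],1],[[0,0.7,28],[2,0,0],1],[[0,0.7,33],[2.5,0,0],1],[[0,0.7,38],[3,0,0],1],[[0,0.7,42],[3.5,0,0],1],[[0,0.7,45.5],[3.5,0,0],1],[[0,0.7,47.3],[3.5,0,0],1],[[0,0.7,47.3],[3.5,0,0],1]]'

```text
time: 13.6
tcp_pos: [0.5032, -0.2664, 0.2076]
orientation: [1.257, 1.181, -1.259]
force: [0.5, 0.8, -1.7]
grip_width: 0.0076
```

Run:
```python
from h import *
s=arm.read_state();print(s["force"],s["wrist_torque"],s["tcp_pos"])
print(rel(*target([.5297,-.2659,.132],-.066)))
for n,o in(("scene",(185,110)),("top",(275,155))):
    im=get_image(n);cv2.imwrite(f"pics/{n}8.png",cv2.convertScaleAbs(cv2.resize(im[o[1]:o[1]+100,o[0]:o[0]+120],None,fx=6,fy=6,interpolation=cv2.INTER_CUBIC),alpha=1.8))
```

```text
[ 0.50785633  0.76856537 -1.717769  ] [-0.14364712  0.06027848  0.00773737] [ 0.50316361 -0.26644417  0.20758475]
(array([ 7.55,  2.67, -0.21]), array([ 0.03, -0.1 ,  0.17]))
```

View pics/scene8.png

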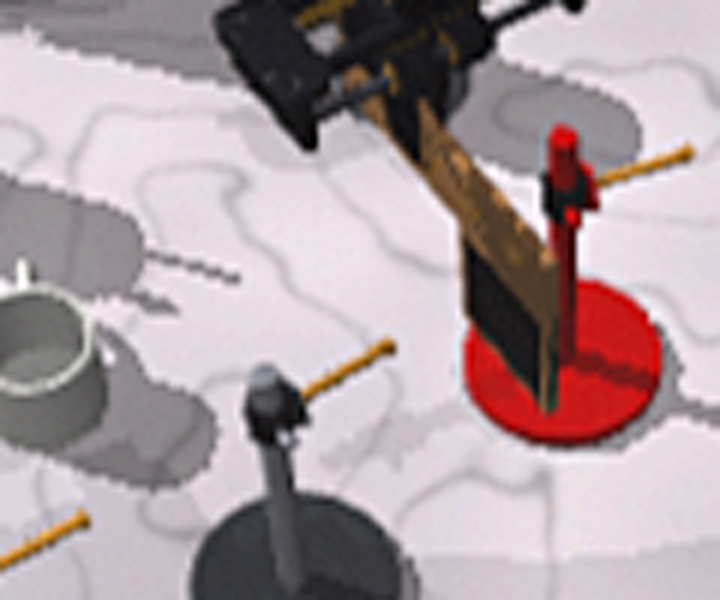

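View pics/top8.png

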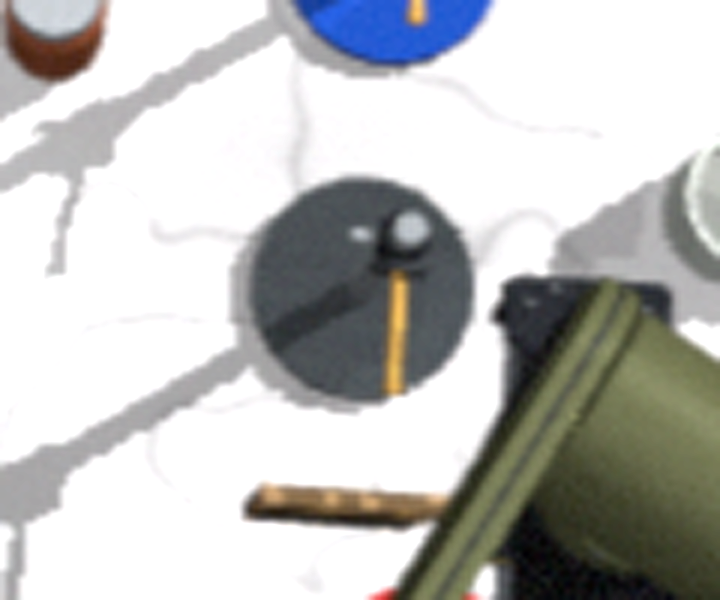

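Run:
```python
from h import *
im=get_image("scene");cv2.imwrite("pics/s9.png",cv2.convertScaleAbs(cv2.resize(im[120:182,240:285],None,fx=9,fy=9,interpolation=cv2.INTER_NEAREST),alpha=2))
im=get_image("top");cv2.imwrite("pics/t9.png",cv2.convertScaleAbs(cv2.resize(im[220:250,310:360],None,fx=12,fy=12,interpolation=cv2.INTER_NEAREST),alpha=1.6))
```

```text
(no output)
```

View pics/s9.png

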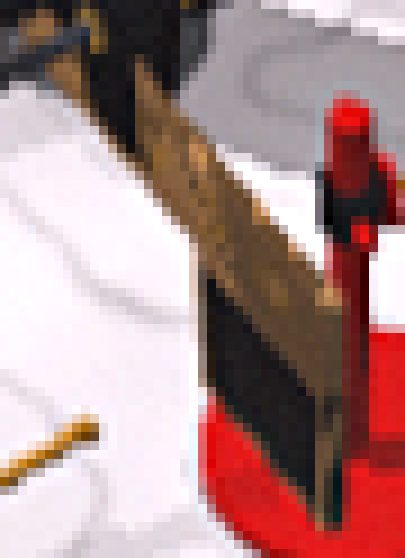

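View pics/t9.png

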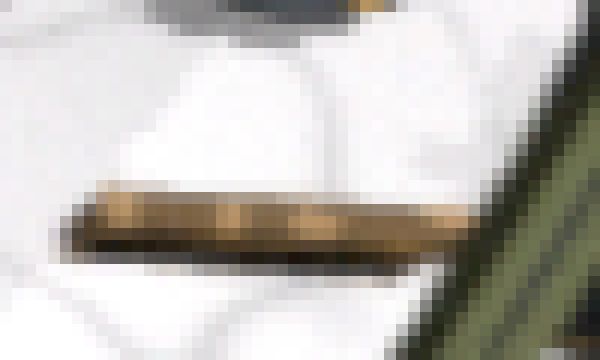

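```bash
cat > fit2.py <<'E'
from h import *
s=arm.read_state();p0=s["tcp_pos"];R0=Ro.from_rotvec(s["orientation"]).as_matrix()
B=R0@np.array([[0,0,-1],[1,0,0],[0,-1,0]]).T  # tag axes: x=tool y, y=-tool z, z=-tool x
B=np.c_[R0[:,1],-R0[:,2],-R0[:,0]]
S=lambda u,v:np.array([240+u/9-.5,120+v/9-.5])
obs=[([.004,.015,-.064],S(200,398)),([.004,.095,-.064],S(317,525)),([-.004,.095,-.064],S(341,522)),([-.004,.095,.064],S(342,300)),([.004,.015,.016],S(200,268))]
T=([0,.095,.064],np.array([317.8,237.25]))
def res(p):
    o=p0+B@[p[0],p[1],p[2]];R=B@Ro.from_euler('x',p[3]).as_matrix()
    a=proj("scene",[o+R@q[0] for q in obs])-[q[1] for q in obs]
    b=proj("top",o+R@T[0])[0]-T[1]
    return np.r_[a.ravel(),b]
r=least_squares(res,[0,.0264,.0033,0],loss="soft_l1");print(np.round(r.x,4),np.round(r.fun.reshape(-1,2),2).tolist())
print("expected",np.round(res([0,.0264,.0033,0]).reshape(-1,2),2).tolist())
r=least_squares(lambda q:res([0,*q]),[.0264,.0033,0],loss="soft_l1");print(np.round(r.x,4),np.round(r.fun.reshape(-1,2),2).tolist())
E
python3 fit2.py
```

```text
[-0.0009  0.0241 -0.0023 -0.0115] [[0.06, -1.19], [0.92, 1.41], [0.31, 0.58], [0.42, 0.72], [-0.57, -2.05], [0.86, -0.55]]
expected [[0.28, -1.51], [1.21, 0.99], [0.61, 0.15], [0.46, -0.19], [-0.5, -2.64], [0.49, -1.12]]
[ 0.025  -0.0008 -0.0075] [[0.01, -1.09], [0.89, 1.48], [0.28, 0.64], [0.29, 0.64], [-0.67, -2.03], [0.67, -0.96]]
```

carry_out --targets '[[[2,0.7,0],[0,0,0],1],[[4,1.4,-0.1],[0,0,0],1],[[6,2.0,-0.2],[0,0,0],1],[[7.5,2.7,-0.2],[0,0,0],1],[[7.5,2.7,-0.2],[0,0,0],1],[[7.5,2.7,-0.2],[0,0,0],1]]'

```text
time: 14.55
tcp_pos: [0.531, -0.2649, 0.1339]
orientation: [1.255, 1.18, -1.256]
force: [0.2, 0.4, -1.3]
grip_width: 0.008
```

Run:
```python
from h import *
s=arm.read_state();print(s["force"],s["wrist_torque"],s["tcp_pos"])
im=get_image("scene");cv2.imwrite("pics/s10.png",cv2.convertScaleAbs(cv2.resize(im[140:200,210:290],None,fx=9,fy=9,interpolation=cv2.INTER_NEAREST),alpha=2))
im=get_image("top");cv2.imwrite("pics/t10.png",cv2.convertScaleAbs(cv2.resize(im[185:245,305:365],None,fx=9,fy=9,interpolation=cv2.INTER_NEAREST),alpha=1.6))
```

```text
[ 0.1529053   0.39134657 -1.2575828 ] [-0.18467312  0.08043665 -0.03826869] [ 0.53098766 -0.26489903  0.13388123]
```

View pics/s10.png

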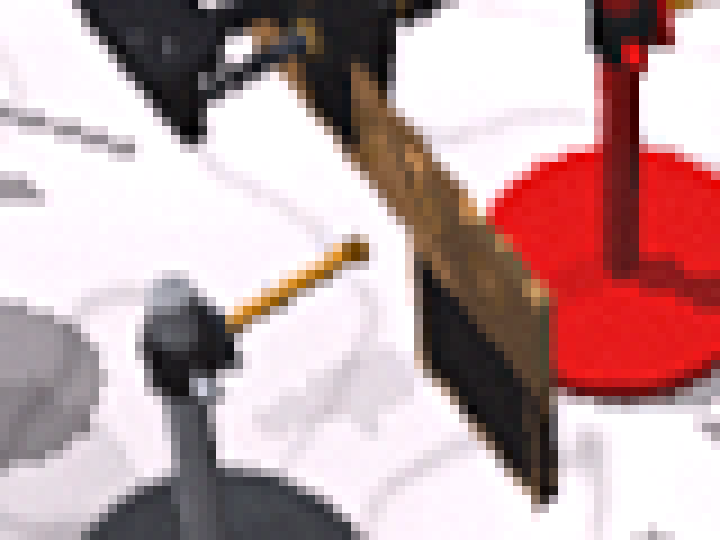

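View pics/t10.png

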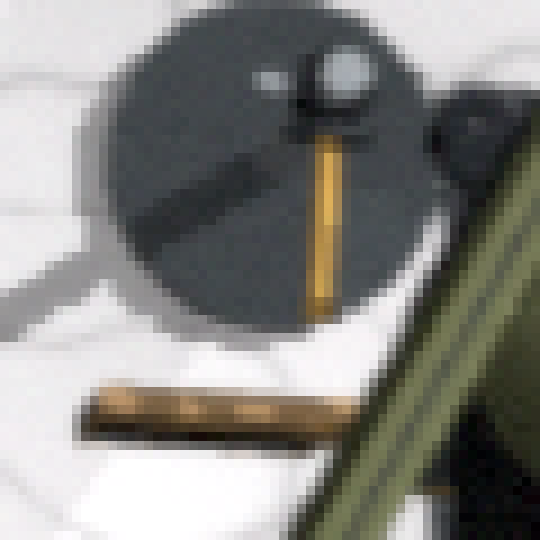

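```bash
cat > ov.py <<'E'
from h import *
import sys
def run(name,o,wh,k,dz=.0033,dy=.0264,dx=0.,pitch=0.,h=.171,al=2.6,yaw=-.066):
    s=arm.read_state();p0=s["tcp_pos"];R0=Ro.from_rotvec(s["orientation"]).as_matrix()
    B=np.c_[R0[:,1],-R0[:,2],-R0[:,0]];T=p0+B@[dx,dy,dz];Rt=B@Ro.from_euler('x',pitch).as_matrix()
    for n in("scene","top"):
        im=get_image(n);O=o[n];im=cv2.convertScaleAbs(cv2.resize(im[O[1]:O[1]+wh[1],O[0]:O[0]+wh[0]],None,fx=k,fy=k,interpolation=cv2.INTER_CUBIC),alpha=al)
        cv2.imwrite(f"pics/{name}_{n}_raw.png",im)
        P=lambda X:tuple(int(round(v)) for v in (proj(n,X)[0]-O+.5)*k)
        th=np.linspace(0,2*np.pi,25)
        for yh in(-.0105,.0275,.0655):
            c=[P(T+Rt@[.004,yh+.007*np.cos(a),.046+.007*np.sin(a)]) for a in th]
            cv2.polylines(im,[np.array(c)],True,(255,0,255),1)
        for f in(.004,-.004):
            c=[P(T+Rt@[f,a,b]) for a,b in((-.095,.064),(.095,.064),(.095,-.064),(.015,-.064),(.015,.016),(-.095,.016))]
            cv2.polylines(im,[np.array(c)],True,(255,255,0),1)
        d=np.array([-np.cos(yaw),-np.sin(yaw),.1]);A=np.array([.638,-.219,h])
        cv2.line(im,P(A+d*.016),P(A+d*.075),(0,255,0),1)
        cv2.imwrite(f"pics/{name}_{n}.png",im)
    H=T+Rt@[0,.0275,.046];u=np.array([-np.cos(yaw),-np.sin(yaw),0]);a=(H-A)@u;n2=np.array([np.sin(yaw),-np.cos(yaw),0])
    print("hole3",H.round(4),"axial",a.round(4),"lat",((H-A)@n2).round(4),"dz above peg line",(H[2]-h-.1*a).round(4),s["force"].round(2),s["wrist_torque"].round(3))
if __name__=="__main__":
    run(sys.argv[1],dict(scene=(225,135),top=(300,190)),(80,66),9,**eval("dict(%s)"%(sys.argv[2] if len(sys.argv)>2 else "")))
E
python3 ov.py a
```

```text
hole3 [ 0.5345 -0.2113  0.1839] axial 0.1038 lat -0.0009 dz above peg line 0.0025 [-0.07  0.33 -1.71] [-0.146  0.058 -0.048]
```

View pics/a_scene.png

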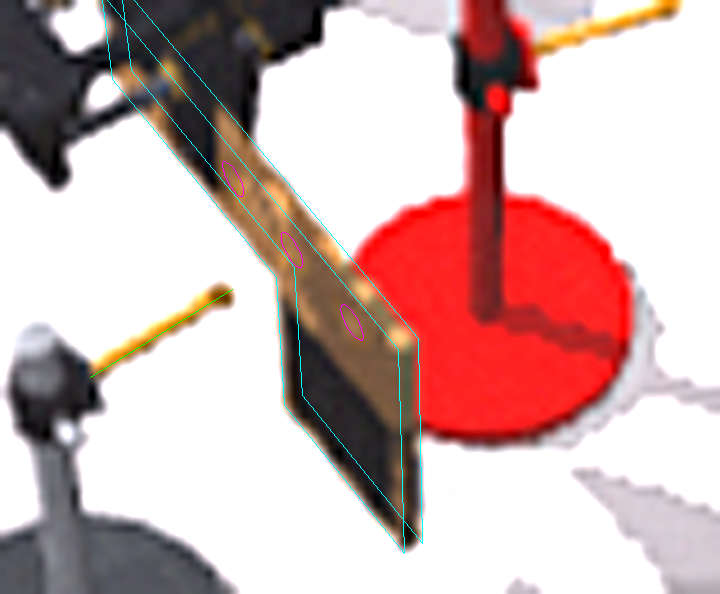

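View pics/a_scene_raw.png

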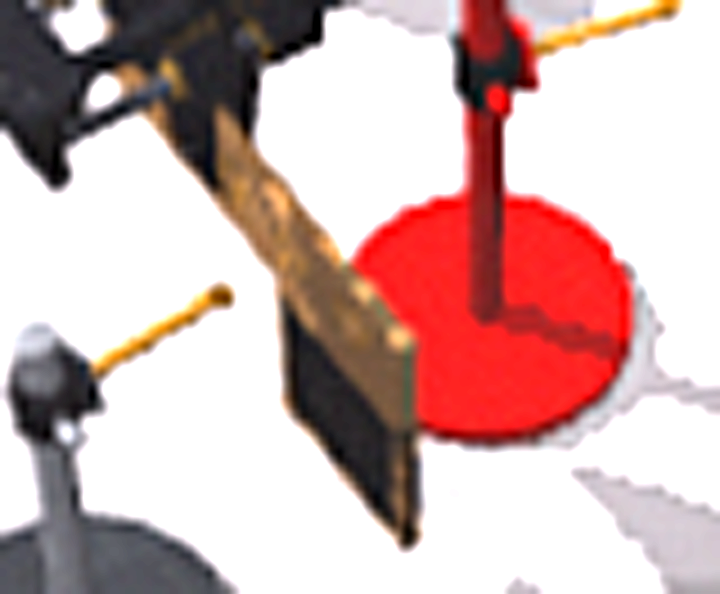

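View pics/a_top.png

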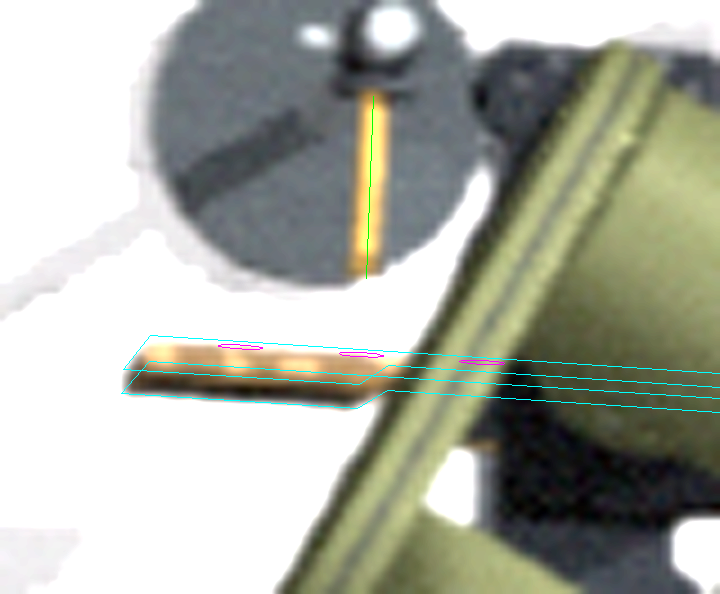

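Run:
```python
from h import *
im=np.mean([get_image("scene").astype(float) for _ in range(3)],0)
c=im[145:180,245:275];c=np.clip((c-20)*2.2,0,255).astype(np.uint8)
cv2.imwrite("pics/z11.png",cv2.resize(c,None,fx=17,fy=17,interpolation=cv2.INTER_NEAREST))
sat=im[...,2]-im[...,0];c=np.clip(sat[145:180,245:275]*4,0,255).astype(np.uint8)
cv2.imwrite("pics/z11s.png",cv2.resize(c,None,fx=17,fy=17,interpolation=cv2.INTER_NEAREST))
s=models.spot_point("scene","sign_hole3");print([(np.round(k["position"],1).tolist(),round(k["conf"],2)) for k in s])
```

```text
[([263.6, 168.7], 0.98), ([256.3, 164.8], 0.9), ([248.7, 156.0], 0.81), ([246.3, 144.2], 0.58)]
```

View pics/z11.png

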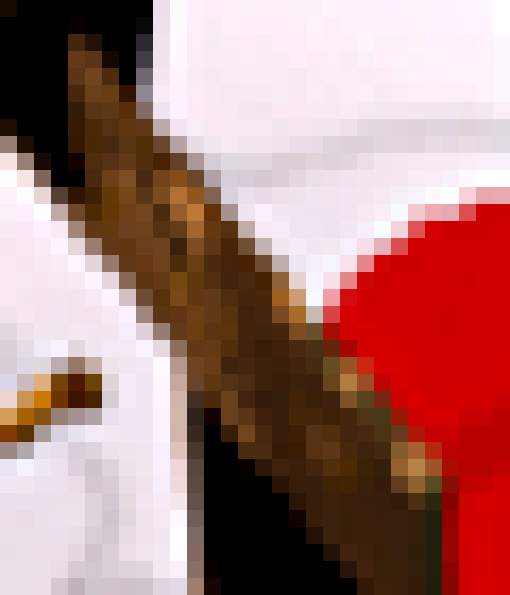

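View pics/z11s.png

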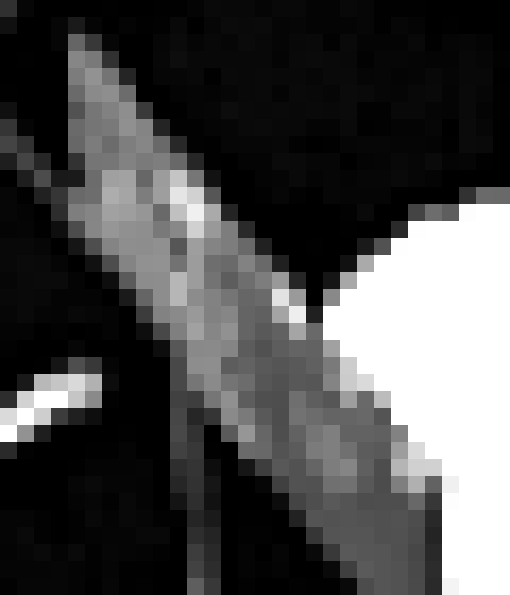

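carry_out --targets '[[[0.1,0.8,0],[0,0,0],1],[[0.2,1.6,0],[0,0,0],1],[[0.3,2.1,0],[0,0,0],1],[[0.3,2.1,0],[0,0,0],1]]'

```text
time: 15.45
tcp_pos: [0.552, -0.266, 0.1305]
orientation: [1.255, 1.181, -1.256]
force: [-0.1, 0.4, -2.0]
grip_width: 0.0074
```

```bash
python3 ov.py b "al=1.7"
```

```text
hole3 [ 0.5554 -0.2122  0.1798] axial 0.0829 lat -0.0013 dz above peg line 0.0005 [-0.07  0.42 -1.96] [-0.175  0.082  0.007]
```

View pics/b_scene.png

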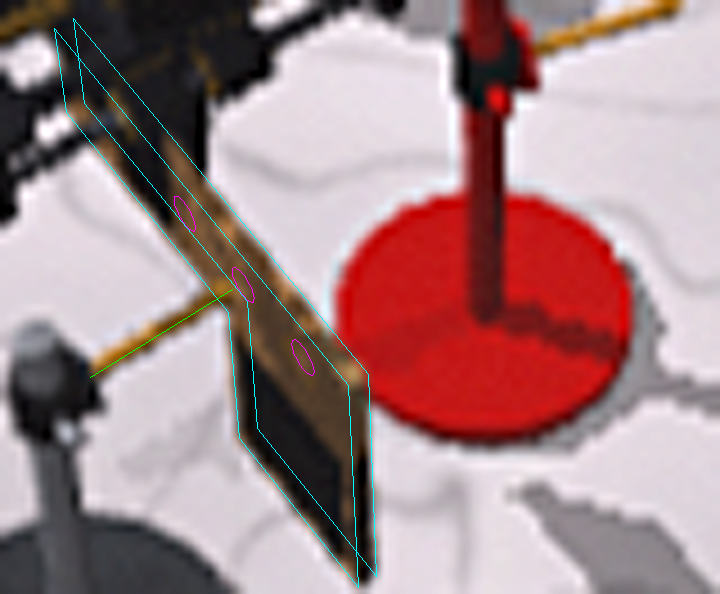

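View pics/b_scene_raw.png

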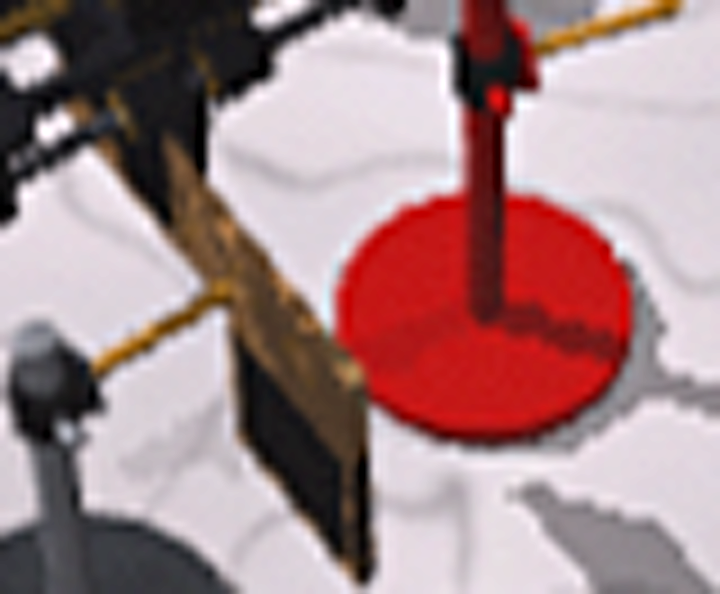

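View pics/b_top.png

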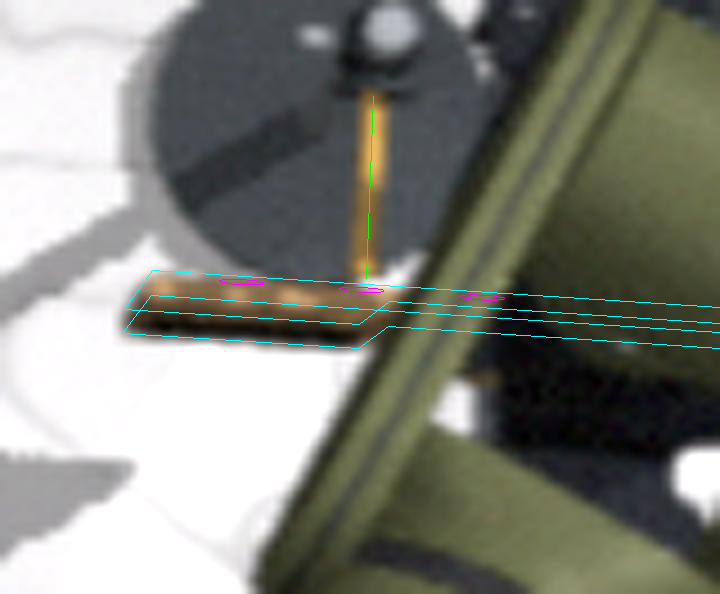

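```bash
cat > peg.py <<'E'
from h import *
S=cv2.imread("pics/scene0.png").astype(float);T=cv2.imread("pics/top0.png").astype(float)
sat=lambda im:np.clip(im[...,2]-im[...,0]-8,0,None)
s=sat(S);sc=[]
for c in range(237,252):
    r=np.arange(163,180);w=s[163:180,c];
    if w.sum()>25: sc.append((c,(r*w).sum()/w.sum(),w.sum()))
t=sat(T);tc=[]
for r in range(199,223):
    c=np.arange(333,349);w=t[r,333:349]
    if w.sum()>25: tc.append((r,(c*w).sum()/w.sum(),w.sum()))
print(np.round(sc,2).tolist());print(np.round(tc,2).tolist())
# base outline: dark base top ellipse
def basefit(im,x0,y0,x1,y1):
    g=im.sum(2)[y0:y1,x0:x1];m=(g<170).astype(np.uint8)
    return m
lineS=np.polyfit([a[0] for a in sc[1:-2]],[a[1] for a in sc[1:-2]],1)
lineT=np.polyfit([a[0] for a in tc[1:-2]],[a[1] for a in tc[1:-2]],1)
print(lineS,lineT)
A=np.array([.638,-.219])
def f(p):
    yaw,h,dx,dy=p;out=[]
    for a in np.linspace(.02,.07,8):
        X=[A[0]+dx-np.cos(yaw)*a,A[1]+dy-np.sin(yaw)*a,h+.1*a]
        q=proj("scene",X)[0];out.append(q[1]-np.polyval(lineS,q[0]))
        q=proj("top",X)[0];out.append(q[0]-np.polyval(lineT,q[1]))
    return np.array(out+[dx/.001*.3,dy/.001*.3])
r=least_squares(f,[-.06,.17,0,0]);print(np.round(r.x,4),np.abs(r.fun).max())
E
python3 peg.py
```

```text
[[237.0, 174.14, 141.0], [238.0, 173.61, 135.0], [239.0, 173.02, 136.0], [240.0, 172.56, 118.0], [241.0, 171.86, 138.0], [242.0, 171.12, 147.0], [243.0, 170.58, 132.0], [244.0, 170.1, 130.0], [245.0, 169.58, 120.0], [246.0, 168.9, 143.0], [247.0, 168.03, 165.0], [248.0, 167.38, 145.0], [249.0, 167.01, 157.0], [250.0, 167.09, 85.0]]
[[200.0, 340.84, 62.0], [201.0, 340.98, 100.0], [202.0, 341.03, 143.0], [203.0, 341.01, 154.0], [204.0, 341.01, 155.0], [205.0, 340.99, 159.0], [206.0, 340.91, 161.0], [207.0, 340.84, 168.0], [208.0, 340.78, 170.0], [209.0, 340.77, 164.0], [210.0, 340.63, 141.0], [211.0, 340.55, 150.0], [212.0, 340.46, 147.0], [213.0, 340.43, 149.0], [214.0, 340.37, 149.0], [215.0, 340.24, 153.0], [216.0, 340.18, 152.0], [217.0, 340.16, 154.0], [218.0, 340.16, 165.0], [219.0, 340.12, 184.0], [220.0, 340.08, 107.0]]
[ -0.61576621 320.24428242] [-5.98316243e-02  3.53173420e+02]
[-0.0751  0.1738 -0.     -0.0003] 0.10025911575723967
```

Run:
```python
from h import *
im=cv2.imread("pics/scene0.png");print(im[165:176,224:234].sum(2))
im=cv2.imread("pics/top0.png");print(im[187:198,338:349].sum(2))
X=onz("top",[343.0,192.9],.21);print(X,proj("scene",X));print(proj("scene",[.638,-.219,.21]),proj("top",[.638,-.219,.21]))
```

```text
[[351 350 352 349 348 350 351 350 349 347]
 [344 346 349 351 348 346 351 348 345 348]
 [344 348 347 346 347 347 345 346 341 350]
 [345 346 347 343 349 345 346 346 346 346]
 [344 345 345 350 352 353 350 348 346 345]
 [345 346 351 336 303 295 310 345 350 344]
 [321 332 323 281 241 228 242 301 347 353]
 [298 305 291 259 248 253 247 209 299 352]
 [315 315 275 259 261 238 211 118 171 278]
 [341 351 238 193 193 167 122  74  53 131]
 [347 331 178 118 116 113 111  95  49  55]]
[[123 117 123 121 130 146 162 247 347 391 414]
 [129 119 116 112 127 126 124 150 244 342 389]
 [123 124 117 116 131 138 137 133 145 222 334]
 [117 116 106 129 190 223 213 163 139 145 214]
 [ 96  84 101 234 296 309 308 241 160 130 151]
 [ 87  74 142 268 318 323 326 290 201 134 132]
 [ 75  66 160 280 316 327 321 306 215 140 134]
 [ 85  69 129 238 298 310 305 241 153 130 127]
 [ 64  64  99 163 224 233 208 143 100 118 130]
 [ 35  22  63 116 130 132  93  83 102 128 127]
 [ 26  34  33  51  58  63  53  86 120 123 132]]
[ 0.63731556 -0.2193839   0.21      ] [[229.15479142 171.52592642]]
[[229.04397489 171.71928546]] [[342.85926243 192.65839286]]
```

```bash
python3 ov.py c "al=1.7,h=.1738,yaw=-.075"
```

```text
hole3 [ 0.5551 -0.2123  0.18  ] axial 0.0832 lat -0.0005 dz above peg line -0.0022 [ 0.47  1.17 -2.14] [-0.244  0.082  0.   ]
```

View pics/c_scene.png

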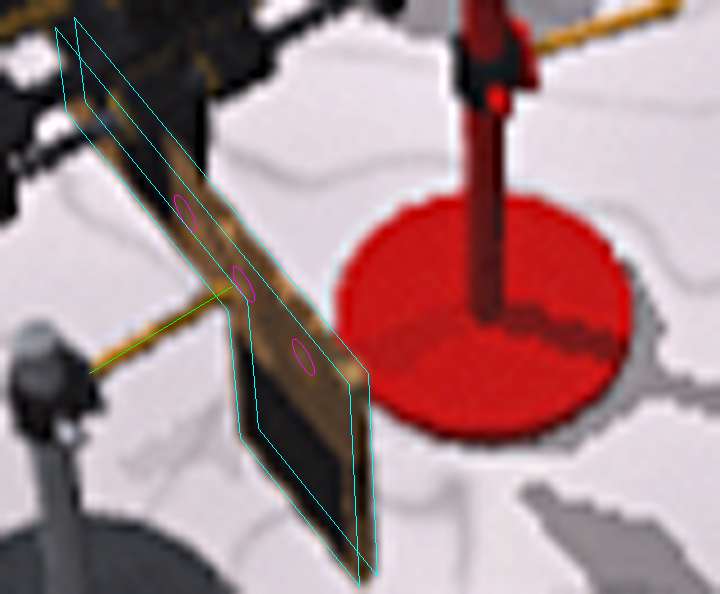

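carry_out --targets '[[[-0.2,0,0],[0,0,0],1],[[-0.2,0.2,0],[0,0,0],1],[[-0.2,0.35,0],[0,0,0],1],[[-0.2,0.5,0],[0,0,0],1]]'

```text
time: 16.15
tcp_pos: [0.5566, -0.2664, 0.1327]
orientation: [1.255, 1.18, -1.256]
force: [-0.3, -0.5, -1.4]
grip_width: 0.0076
```

carry_out --targets '[[[0,0.1,0],[0,0,0],1],[[0,0.2,0],[0,0,0],1]]'

```text
time: 16.4
tcp_pos: [0.5587, -0.2665, 0.1327]
orientation: [1.255, 1.18, -1.256]
force: [-0.3, 0.2, -1.2]
grip_width: 0.0076
```

carry_out --targets '[[[0,0.1,0],[0,0,0],1],[[0,0.2,0],[0,0,0],1]]'

```text
time: 16.65
tcp_pos: [0.5607, -0.2666, 0.1327]
orientation: [1.255, 1.18, -1.256]
force: [0.6, -0.3, -0.8]
grip_width: 0.0078
```

carry_out --targets '[[[0,0.15,0],[0,0,0],1],[[0,0.3,0],[0,0,0],1]]'

```text
time: 16.9
tcp_pos: [0.5639, -0.2668, 0.1327]
orientation: [1.255, 1.18, -1.256]
force: [-0.1, -0.6, -2.2]
grip_width: 0.0075
```

carry_out --targets '[[[0,0.15,0],[0,0,0],1],[[0.05,0.3,0],[0,0,0],1],[[0.05,0.4,0],[0,0,0],1]]'

```text
time: 17.27
tcp_pos: [0.5679, -0.267, 0.1321]
orientation: [1.255, 1.181, -1.256]
force: [0.0, 0.1, -1.2]
grip_width: 0.0078
```

```bash
python3 ov.py d "al=1.7,h=.1738,yaw=-.075"
```

```text
hole3 [ 0.5714 -0.2133  0.1814] axial 0.0669 lat -0.0007 dz above peg line 0.0009 [ 0.04  0.07 -1.24] [-0.184  0.019 -0.002]
```

View pics/d_scene_raw.png

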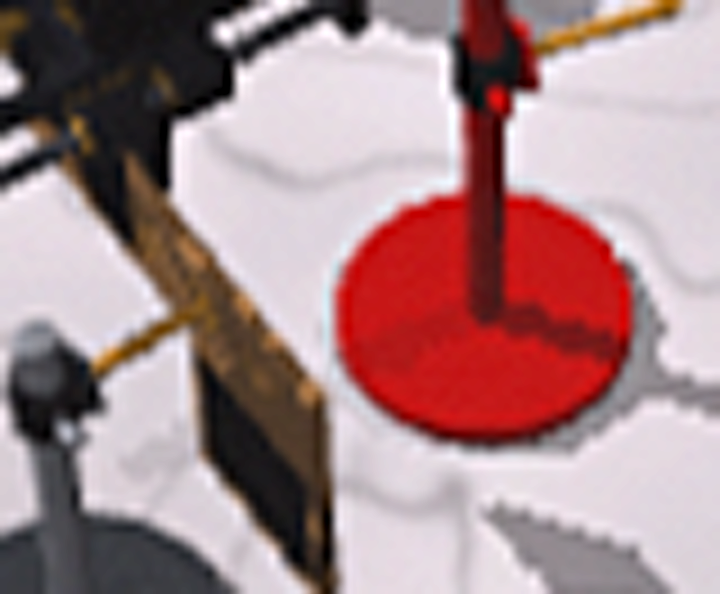

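View pics/d_top_raw.png

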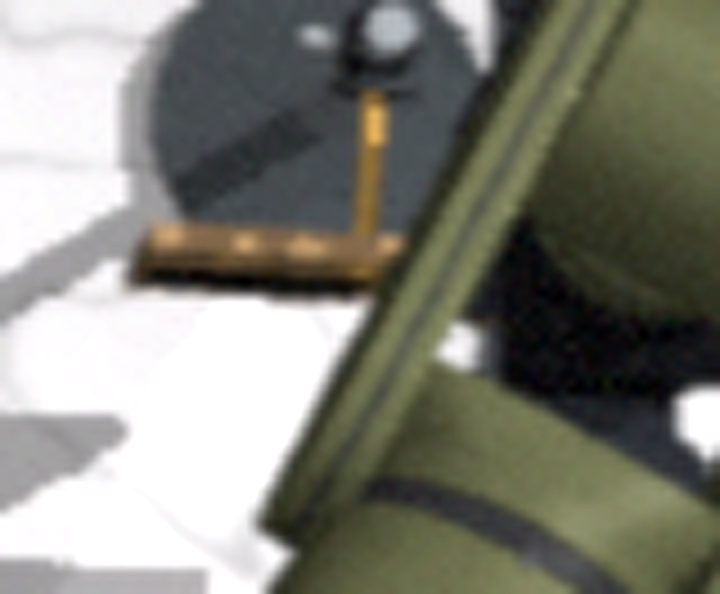

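carry_out --targets '[[[0.05,0.4,0],[0,0,0],1],[[0.1,0.8,0],[0,0,0],1],[[0.12,1.2,0],[0,0,0],1],[[0.16,1.6,0],[0,0,0],1]]'

```text
time: 17.88
tcp_pos: [0.5842, -0.2681, 0.1305]
orientation: [1.255, 1.181, -1.256]
force: [-1.0, -0.2, -1.4]
grip_width: 0.0078
```

```bash
python3 ov.py e "al=1.7,h=.1738,yaw=-.075"
```

```text
hole3 [ 0.5877 -0.2143  0.1798] axial 0.0505 lat -0.0009 dz above peg line 0.0009 [-1.04 -0.23 -1.36] [-0.183  0.037 -0.023]
```

View pics/e_top_raw.png

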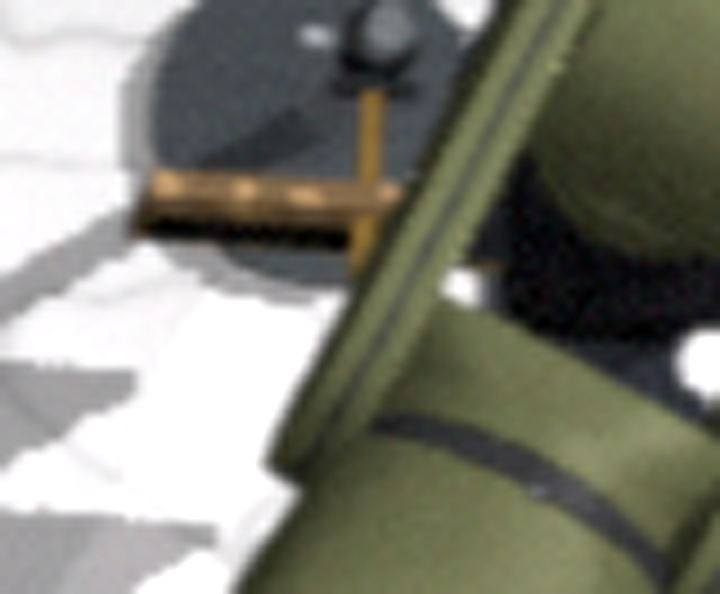

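View pics/e_scene_raw.png

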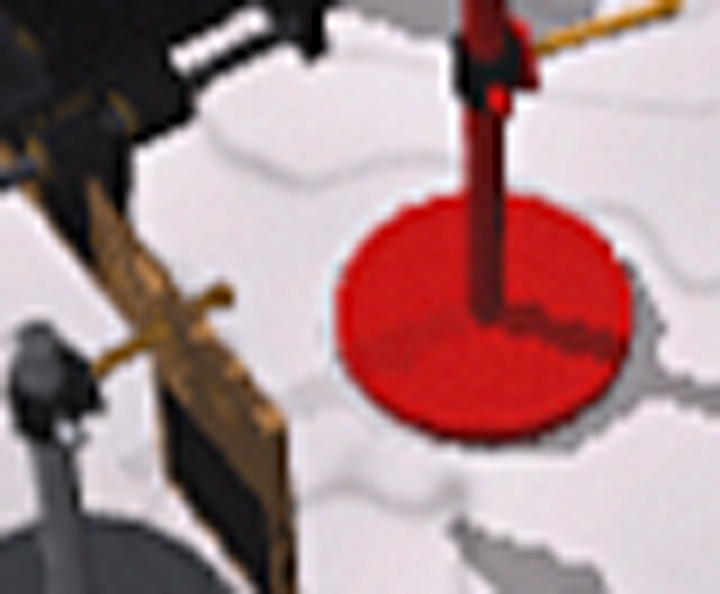

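Run:
```python
from h import *
im=get_image("scene")
c=im[155:190,228:258].astype(float);c=np.clip((c-15)*1.6,0,255).astype(np.uint8)
cv2.imwrite("pics/z12.png",cv2.resize(c,None,fx=17,fy=17,interpolation=cv2.INTER_NEAREST))
```

```text
(no output)
```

View pics/z12.png

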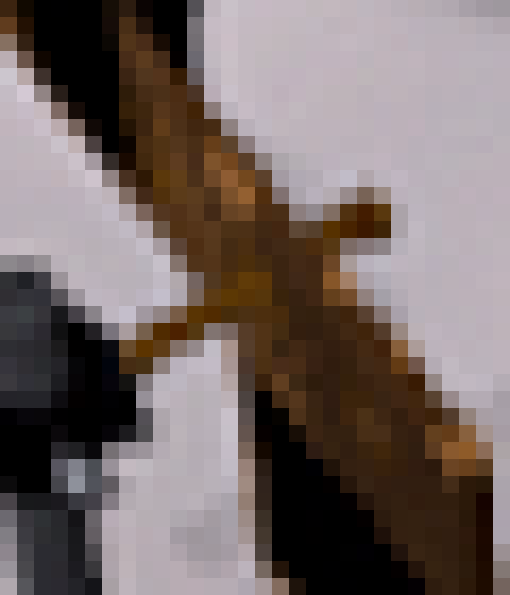

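View pics/e_scene.png

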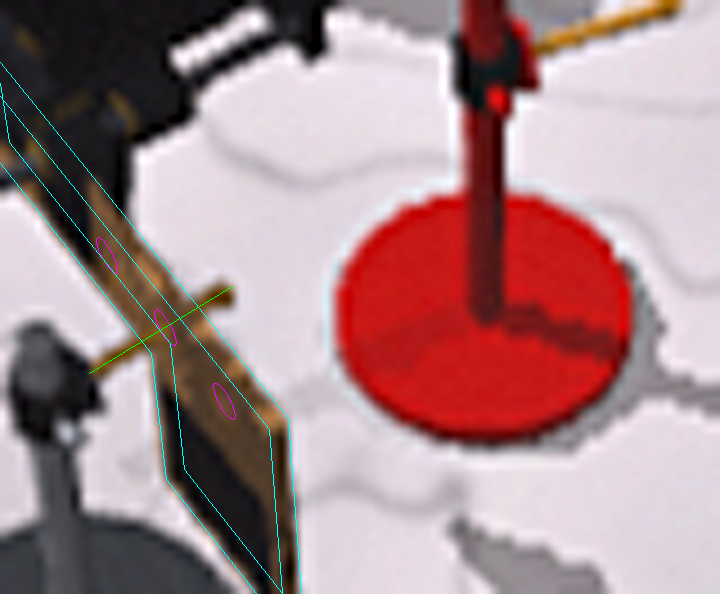

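carry_out --targets '[[[0.05,0.5,0],[0,0,0],1],[[0.1,1.0,0],[0,0,0],1],[[0.15,1.5,0],[0,0,0],1],[[0.21,2.0,0],[0,0,0],1],[[0.25,2.4,0],[0,0,0],1]]'

```text
time: 18.65
tcp_pos: [0.6083, -0.2695, 0.1278]
orientation: [1.255, 1.181, -1.256]
force: [-0.0, -0.3, -1.2]
grip_width: 0.0079
```

carry_out --targets '[[[0.02,0.2,0],[0,0,0],1],[[0.03,0.3,0],[0,0,0],1],[[0.03,0.3,0],[0,0,0],1]]'

```text
time: 19.02
tcp_pos: [0.6113, -0.2697, 0.1274]
orientation: [1.255, 1.181, -1.256]
force: [-0.6, 0.4, -1.2]
grip_width: 0.0076
```

```bash
python3 ov.py f "al=1.7,h=.1738,yaw=-.075"
```

```text
hole3 [ 0.6147 -0.216   0.1768] axial 0.0234 lat -0.0013 dz above peg line 0.0006 [-0.58  0.36 -1.17] [-0.139  0.061 -0.078]
```

View pics/f_top_raw.png

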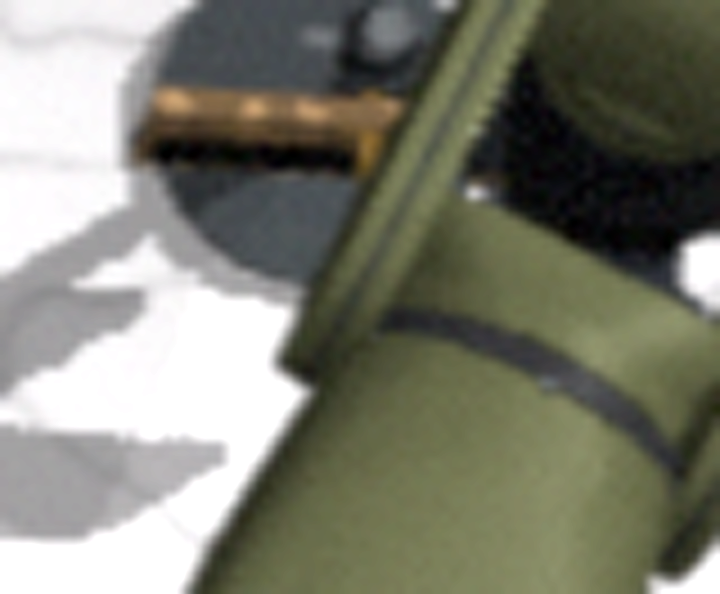

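View pics/f_scene_raw.png

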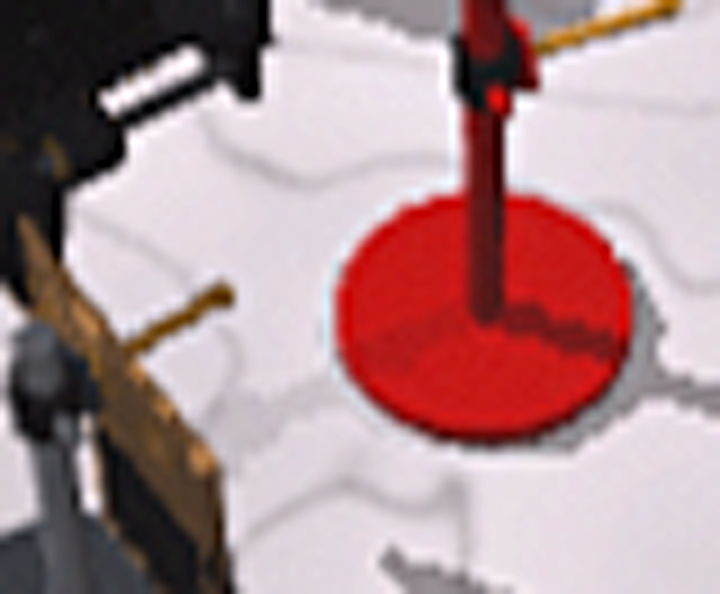

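carry_out --targets '[[[0,0.1,0],[0,0,0],1],[[0,0.15,0],[0,0,0],1],[[0,0.15,0],[0,0,0],1]]'

```text
time: 19.5
tcp_pos: [0.6128, -0.2699, 0.1275]
orientation: [1.255, 1.181, -1.256]
force: [-0.3, -0.3, -1.6]
grip_width: 0.0078
```

carry_out --targets '[[[0,0.05,0],[0,0,0],1],[[0,0.1,0],[0,0,0],1],[[0,0.1,0],[0,0,0],1]]'

```text
time: 19.88
tcp_pos: [0.6138, -0.2699, 0.1275]
orientation: [1.255, 1.181, -1.256]
force: [-0.6, 0.7, -2.3]
grip_width: 0.0078
```

carry_out --targets '[[[0,0.05,0],[0,0,0],1],[[0,0.05,0],[0,0,0],1]]'

```text
time: 20.12
tcp_pos: [0.6143, -0.2699, 0.1275]
orientation: [1.255, 1.181, -1.256]
force: [-0.4, 0.3, -1.3]
grip_width: 0.008
```

carry_out --targets '[[[0,0.05,0],[0,0,0],1],[[0,0.05,0],[0,0,0],1]]'

```text
time: 20.38
tcp_pos: [0.6148, -0.2699, 0.1275]
orientation: [1.255, 1.181, -1.256]
force: [-0.1, -0.3, -1.1]
grip_width: 0.0078
```

carry_out --targets '[[[0,0.05,0],[0,0,0],1],[[0,0.05,0],[0,0,0],1]]'

```text
time: 20.62
tcp_pos: [0.6154, -0.27, 0.1275]
orientation: [1.255, 1.181, -1.256]
force: [0.4, 0.2, -1.6]
grip_width: 0.0079
```

carry_out --targets '[[[0,0.05,0],[0,0,0],1],[[0,0.05,0],[0,0,0],1]]'

```text
time: 20.88
tcp_pos: [0.6157, -0.27, 0.1275]
orientation: [1.254, 1.181, -1.256]
force: [-1.1, -0.2, -2.1]
grip_width: 0.0076
```

carry_out --targets '[[[0,0.05,0],[0,0,0],1],[[0,0.05,0],[0,0,0],1]]'

```text
time: 21.12
tcp_pos: [0.6157, -0.27, 0.1274]
orientation: [1.254, 1.182, -1.257]
force: [-3.5, 0.8, 0.7]
grip_width: 0.0077
```

carry_out --targets '[[[0,0.05,0],[0,0,0],1],[[0,0.05,0],[0,0,0],1]]'

```text
time: 21.38
tcp_pos: [0.6158, -0.27, 0.1274]
orientation: [1.253, 1.183, -1.258]
force: [-4.2, -0.3, -0.2]
grip_width: 0.0073
```

carry_out --targets '[[[0,-0.1,0],[0,0,0],1],[[0.1,-0.1,0],[0,0,0],1],[[0.2,-0.1,0],[0,0,0],1],[[0.2,-0.1,0],[0,0,0],1]]'

```text
time: 21.88
tcp_pos: [0.6149, -0.2699, 0.1252]
orientation: [1.254, 1.183, -1.257]
force: [-1.2, -0.2, -1.4]
grip_width: 0.0083
```

carry_out --targets '[[[0.05,0,0],[0,0,0],1],[[0.1,0,0],[0,0,0],1],[[0.1,0,0],[0,0,0],1]]'

```text
time: 22.25
tcp_pos: [0.6149, -0.2699, 0.1241]
orientation: [1.254, 1.183, -1.257]
force: [0.5, 0.8, -1.8]
grip_width: 0.0079
```

carry_out --targets '[[[0.05,0,0],[0,0,0],1],[[0.05,0,0],[0,0,0],1]]'

```text
time: 22.5
tcp_pos: [0.6148, -0.2699, 0.1236]
orientation: [1.254, 1.183, -1.257]
force: [-0.0, -0.3, -1.5]
grip_width: 0.0077
```

carry_out --targets '[[[0.05,0,0],[0,0,0],1],[[0.05,0,0],[0,0,0],1]]'

```text
time: 22.75
tcp_pos: [0.6148, -0.2698, 0.123]
orientation: [1.254, 1.184, -1.257]
force: [-0.7, 0.4, -1.6]
grip_width: 0.0074
```

carry_out --targets '[[[0.05,0,0],[0,0,0],1],[[0.05,0,0],[0,0,0],1]]'

```text
time: 23.0
tcp_pos: [0.6148, -0.2699, 0.1226]
orientation: [1.254, 1.183, -1.258]
force: [-0.0, 1.2, -0.6]
grip_width: 0.0075
```

carry_out --targets '[[[0.05,0,0],[0,0,0],1],[[0.05,0,0],[0,0,0],1]]'

```text
time: 23.25
tcp_pos: [0.615, -0.27, 0.1224]
orientation: [1.254, 1.183, -1.257]
force: [-0.6, -0.1, -0.1]
grip_width: 0.0076
```

carry_out --targets '[[[0,0.05,0],[0,0,0],1],[[0,0.1,0],[0,0,0],1],[[0,0.1,0],[0,0,0],1]]'

```text
time: 23.62
tcp_pos: [0.6156, -0.2701, 0.1223]
orientation: [1.253, 1.184, -1.258]
force: [-2.2, 1.1, 0.8]
grip_width: 0.0079
```

carry_out --targets '[[[0,0.05,0],[0,0,0],1],[[0,0.05,0],[0,0,0],1]]'

```text
time: 23.88
tcp_pos: [0.6156, -0.2701, 0.1223]
orientation: [1.253, 1.185, -1.259]
force: [-4.7, 0.1, 0.2]
grip_width: 0.0078
```

```bash
python3 ov.py g "al=1.7,h=.1738,yaw=-.075"
```

```text
hole3 [ 0.6192 -0.2164  0.1716] axial 0.0189 lat -0.0012 dz above peg line -0.004 [-4.75  0.1   0.24] [-0.105  0.726  0.147]
```

View pics/g_top_raw.png

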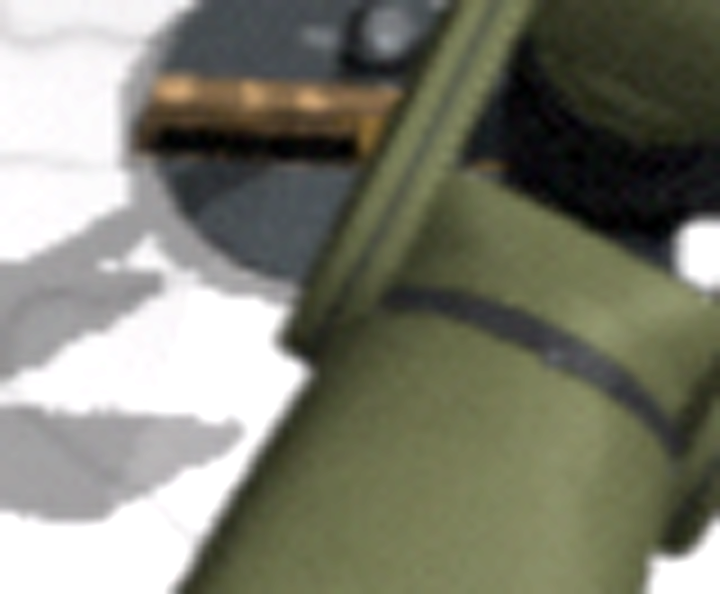

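carry_out --targets '[[[0,-0.05,0],[0,0,0],1],[[0,-0.05,0],[0,0,0],1]]' --newtons 15

```text
time: 24.22
tcp_pos: [0.6155, -0.2701, 0.1223]
orientation: [1.253, 1.184, -1.258]
force: [-1.1, 0.0, -0.7]
grip_width: 0.008
```

carry_out --targets '[[[0,0,0],[0,0,0],0.5],[[0,0,0],[0,0,0],0.3],[[0,0,0],[0,0,0],0],[[0,0,0],[0,0,0],0],[[0,0,0],[0,0,0],0],[[0,0,0],[0,0,0],0]]'

```text
time: 24.98
tcp_pos: [0.6155, -0.2701, 0.1223]
orientation: [1.253, 1.184, -1.258]
force: [0.1, -0.2, 0.1]
grip_width: 0.0475
```

```bash
python3 ov.py i "al=1.7,h=.1738,yaw=-.075"
```

```text
hole3 [ 0.6191 -0.2164  0.1716] axial 0.019 lat -0.0012 dz above peg line -0.0041 [ 0.06 -0.18  0.09] [-0.099  0.01   0.027]
```

View pics/i_scene_raw.png

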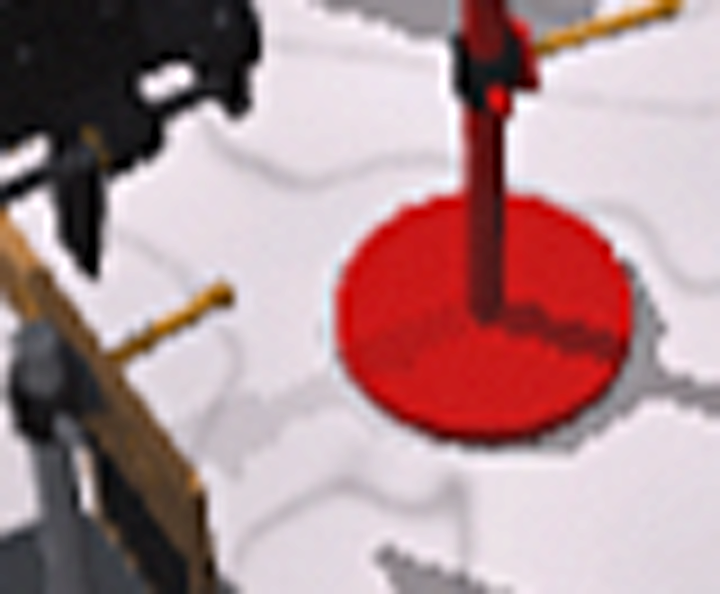

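View pics/i_top_raw.png

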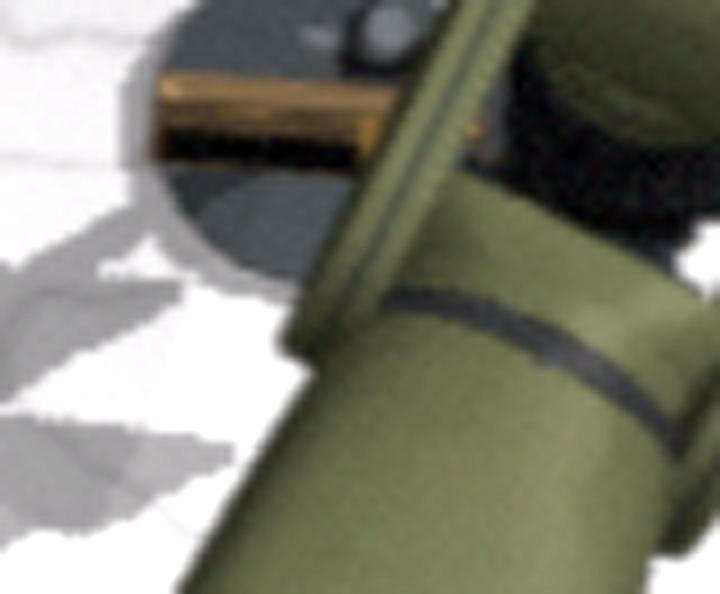

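carry_out --targets '[[[-2,0,0],[0,0,0],0],[[-4,0,0],[0,0,0],0],[[-7,0,0],[0,0,0],0],[[-11,0,0],[0,0,0],0],[[-15,0,0],[0,0,0],0],[[-16,0,0],[0,0,0],0],[[-16,0,0],[0,0,0],0]]'

```text
time: 25.95
tcp_pos: [0.6166, -0.2704, 0.2834]
orientation: [1.253, 1.182, -1.257]
force: [0.4, -0.2, -0.2]
grip_width: 0.048
```

carry_out --targets '[[[0,-4,-2],[0,0,0],0],[[0,-8,-4],[0,0,0],0],[[0,-13,-6],[0,0,0],0],[[0,-18,-6],[0,0,0],0],[[0,-22,-6],[0,0,0],0],[[0,-25,-6],[0,0,0],0],[[0,-25,-6],[0,0,0],0],[[0,-25,-6],[0,0,0],0]]'

```text
time: 26.95
tcp_pos: [0.3709, -0.1949, 0.283]
orientation: [1.254, 1.184, -1.258]
force: [0.4, -0.1, -0.5]
grip_width: 0.0475
```

Run:
```python
from h import *
print(arm.read_state()["time"],arm.read_state()["tcp_pos"])
for n,o in(("scene",(190,130)),("top",(285,165))):
    im=get_image(n);cv2.imwrite(f"pics/{n}_j.png",im);cv2.imwrite(f"pics/{n}_jz.png",cv2.convertScaleAbs(cv2.resize(im[o[1]:o[1]+90,o[0]:o[0]+110],None,fx=6.6,fy=6.6,interpolation=cv2.INTER_CUBIC),alpha=1.7))
```

```text
26.95 [ 0.37093671 -0.19489299  0.2829511 ]
```

View pics/scene_jz.png

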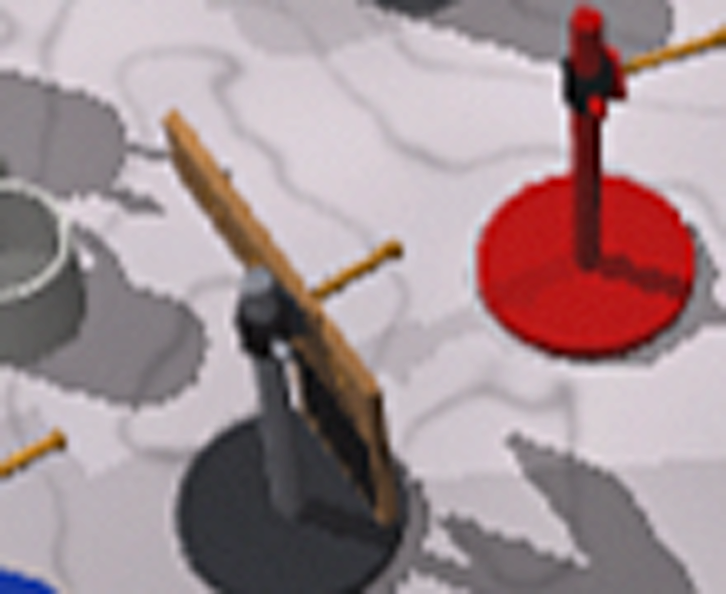

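View pics/top_jz.png

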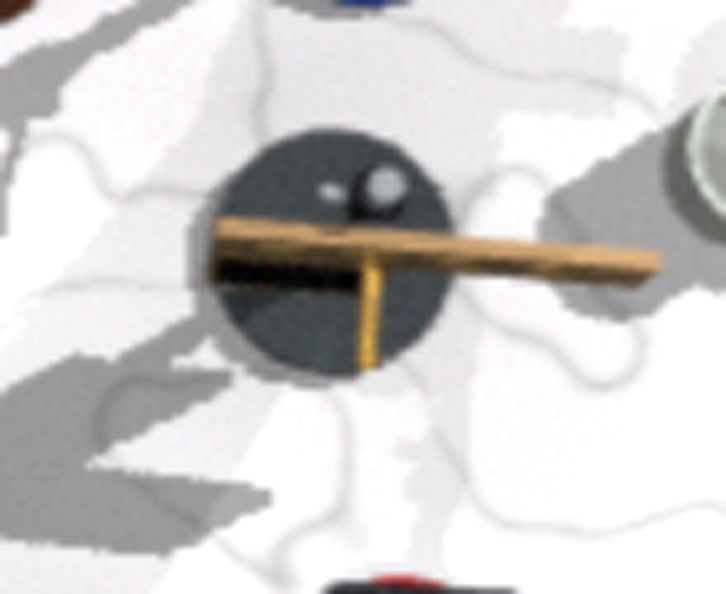

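View pics/scene_j.png

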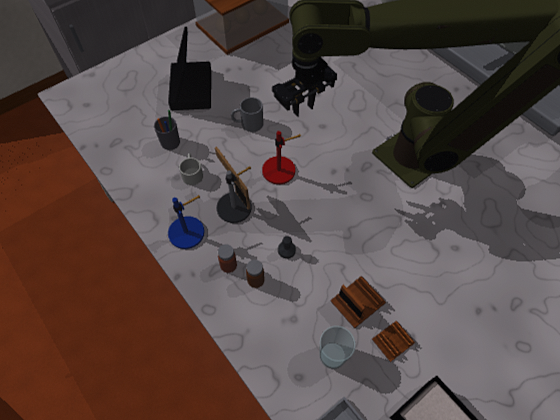

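```bash
cat > fin.py <<'E'
from h import *
yaw=-.075;Rz=Ro.from_euler('z',yaw).as_matrix()
H=np.array([.638,-.219,.1738])+Rz@[-.020,0,.002-.0035]
for n,o in(("scene",(190,130)),("top",(285,165))):
    im=get_image(n);k=6.6
    im=cv2.convertScaleAbs(cv2.resize(im[o[1]:o[1]+90,o[0]:o[0]+110],None,fx=k,fy=k,interpolation=cv2.INTER_CUBIC),alpha=1.7)
    for f in(.004,-.004):
        c=[((proj(n,H+Rz@[f,a-.0275,b-.046])[0]-o+.5)*k).astype(int) for a,b in((-.095,.064),(.095,.064),(.095,-.064),(.015,-.064),(.015,.016),(-.095,.016))]
        cv2.polylines(im,[np.array(c)],True,(255,255,0),1)
    cv2.imwrite(f"pics/fin_{n}.png",im)
E
python3 fin.py
```

```text
(no output)
```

View pics/fin_scene.png

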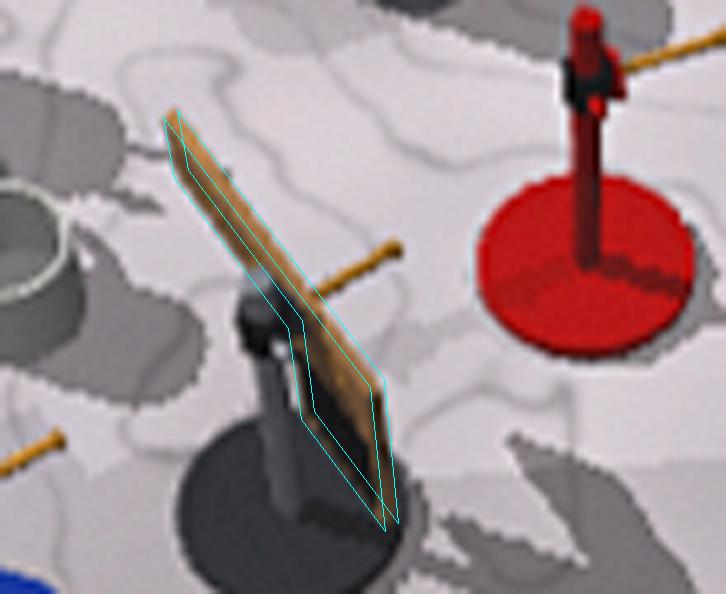

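View pics/fin_top.png

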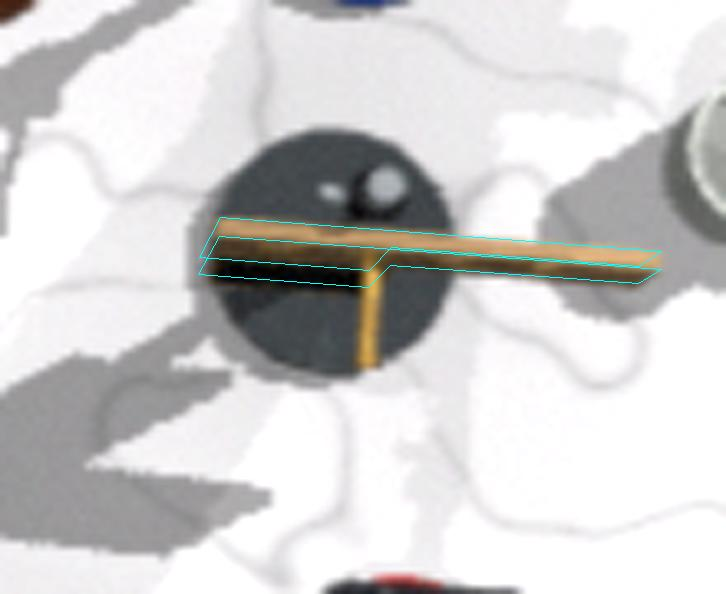

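carry_out --targets '[[[0,0,0],[0,0,0],0],[[0,0,0],[0,0,0],0],[[0,0,0],[0,0,0],0],[[0,0,0],[0,0,0],0],[[0,0,0],[0,0,0],0],[[0,0,0],[0,0,0],0],[[0,0,0],[0,0,0],0],[[0,0,0],[0,0,0],0],[[0,0,0],[0,0,0],0],[[0,0,0],[0,0,0],0],[[0,0,0],[0,0,0],0],[[0,0,0],[0,0,0],0]]'

```text
time: 28.65
tcp_pos: [0.3713, -0.195, 0.2837]
orientation: [1.253, 1.184, -1.257]
force: [0.3, 1.0, -0.1]
grip_width: 0.0476
```

carry_out --targets '[[[0,0,0],[0,0,0],0],[[0,0,0],[0,0,0],0],[[0,0,0],[0,0,0],0],[[0,0,0],[0,0,0],0],[[0,0,0],[0,0,0],0],[[0,0,0],[0,0,0],0],[[0,0,0],[0,0,0],0],[[0,0,0],[0,0,0],0],[[0,0,0],[0,0,0],0],[[0,0,0],[0,0,0],0],[[0,0,0],[0,0,0],0]]'

```text
time: 30.02
tcp_pos: [0.3713, -0.195, 0.2837]
orientation: [1.253, 1.184, -1.257]
force: [0.2, 0.9, 0.4]
grip_width: 0.0475
```

```bash
python3 fin.py
python3 - <<'E'
from h import *
for n in("scene","top"):
    a=cv2.imread(f"pics/{n}_j.png").astype(int);b=get_image(n).astype(int);d=np.abs(a-b).sum(2);print(n,(d>40).sum(),np.argwhere(d>40)[:8].tolist())
E
```

```text
scene 275 [[0, 300], [1, 358], [1, 359], [2, 294], [2, 295], [2, 296], [2, 360], [3, 294]]
top 67 [[252, 337], [253, 353], [254, 363], [262, 364], [276, 367], [284, 378], [320, 305], [320, 306]]
```

View pics/fin_scene.png

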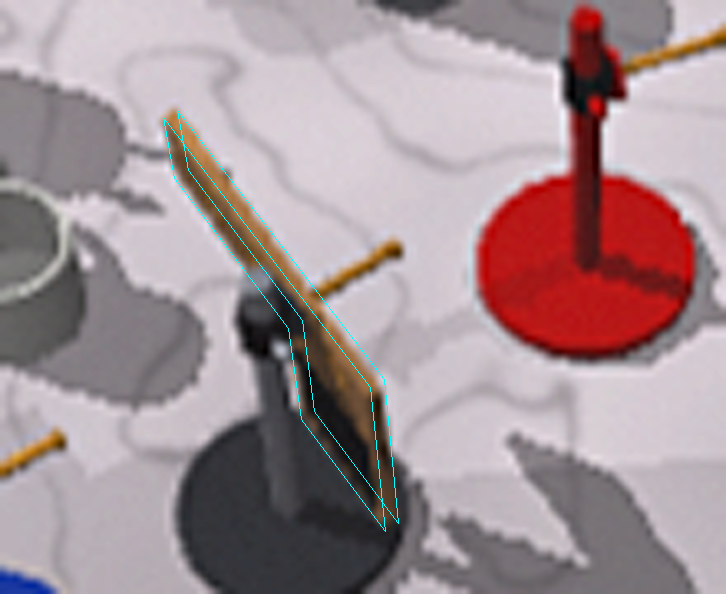

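The tag is still; the pixels that changed are all on the arm. Handing in.

```bash
python3 -c "
from plant import arm
print(arm.close_job())"
```

```text
the job is handed in; nothing more can be done
None
```

The L-shaped tag now hangs on the grey stand's brass peg by hole 3, the hole over its centre of mass. It is slid back against the stop disc and released. I handed in at about 30 s on the robot's clock, with the gripper well clear of everything.

**Grasp:** My first grasp closed on nothing. In the camera images the fingertips sit about 38 mm behind the reported TCP. I corrected for that, and the second grasp held at 7.8 mm.

**Finding the peg:** From the images, the peg's centre line meets the post about 174 mm up. I threaded the hole over the peg with no noticeable force. Sliding back, I felt the disc at about 4–5 N. Lowering the tag, its weight came off within about 0.5 mm of the predicted height.

**Last checks:**
- **Level and home:** In both cameras the tag's outline matches a level tag at the home position to within about a pixel. That is about 3 mm sideways, but only about 6 mm in height.
- **Still:** In about 3 s of watching after release, the tag did not move. The pixels I listed that changed were on the arm.
- **Other objects:** In the last full scene picture, taken about 3 s before hand-in, the other objects look where they were. I did not measure each one.

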